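Surface pH reading on a culture dish

ROBOT

A 7-joint arm with a two-finger parallel gripper is mounted at the origin on the work surface. World frame = base frame: x ahead of the robot, y to its left, z up, the work surface at z = 0. Lengths are in m, angles in rad, forces in N, time in s.
With the tool pointing down it reaches from about 0.35 to 0.9 m from the base axis. Payload 8.1 kg.
Tool frame: the origin (TCP) lies at the very end of the fingers, on their centre line; the grasp point (between the pads) lies 19 mm behind it; x points along the fingers, y is the direction in which the jaws open and shut, and the axes are right-handed (so a half turn about x gives the same grasp; the last joint's range is limited). The gripper opens to 92 mm and grips with 3 to 60 N. Pads are 19 mm wide; open, the fingers measure 130 mm over their backs; the gripper's body (75 mm by 190 mm) begins 47 mm behind the grasp point.
Start: joints at [-1.214, 0.434, 0.025, 1.573, -0.012, 1.134, -0.075], TCP at [0.277, 0.56, 0.202] pointing down, gripper open.
Joint ranges: [-2.62, 2.62], [-0.44, 2.09], [-1.27, 1.32], [0.08, 2.57], [-1.32, 4.46], [0.12, 2], [-2.74, 2.74]. Speed limits (rad/s): [2.22, 2.22, 3.01, 3.01, 3.14, 3.14, 3.14].

INTERFACE

Orientations are given as a rotation vector (axis times angle).
In Python, from cell import arm gives the robot as it stands.
- The arm moves only by the tool servo_tool, never from a script. Its argument "plan" is a list of rows, each a list of 2 entries, a list of its own where there are three numbers: the shift along the world's x, y, z in cm, then the turn, a rotation vector about the world's x, y, z in degrees. A call has 1 to 12 rows; each row is the pose to reach, as a shift and turn from the pose measured when the call began; what a row does not reach only later rows make up. A row lasts 1/10 s, in which the tool goes at most 50 mm and 8.59 degrees, less where a joint would pass 70% of its speed; a pose out of reach is approached as far as the arm can. A call with a gripper value outside its range is refused whole. "grip" is the opening, from 0 (shut) to 1 (fully open), set as the call begins (left out, the last holds). The fingers move at their own pace and stop on an object; "squeeze" is the grip in N (left out, the last holds). Time passes only in rows, so rows that repeat a pose let the fingers close. It gives the time, the measured TCP pose, the force and the opening at its end, in the units of the state.
- arm.observe(): the state, without advancing time (a new reading comes with each control period).
- arm.get_image(name): name is "scene" or "top" or "wrist"; returns a dict with "frame" (420x560x3 uint8, blue, green, red), "fx", "fy", "cx", "cy" (pixels), "position" and "rotation" of the camera in the world. Camera axes: x right, y down, z forward; pixel columns grow to the right and rows downward; lengths in m; the calibration is good to about 2 mm. A picture is of the moment at which its call begins. There is no depth.
- arm.sign_off(): hands the job in, once; it reports no verdict.
Trained networks look in a picture, given as the dict that the camera call returned (one of the last four; its "shot" number tells which), for a name from the list of things; names that differ only in an ending like _2 or _b are one class to them, and where a whole thing is asked for, a point or a joint stands for the part that bears it (a point fixed in the world has none). Each returns a list of dicts, best first, with "score" (0 to 1); they miss things now and then, are a little off and sometimes report something else, mostly with a low value. They report only what shows in the picture. A call takes as long as a camera call.
- arm.search_frame(picture, query): "at" ([column, row] in pixels, amid what is visible of it).
- arm.trace(picture, query): "pixels" (420x560 bool, what is visible of it) and "at" ([column, row] in pixels, amid what is visible of it).
The state is a dict: "clock": time; "joints": joint angles; "dq": joint speeds; "joint_efforts": joint torques, N m; "position": TCP position; "ee_rot": TCP orientation; "force": force on the tool from outside, world axes, zero at the start; "ft_torque": the same for the moment, N m; "width": opening from 0.0 (shut) to 1.0 (fully open).
Only numpy, scipy, OpenCV 4.12 (cv2) and the standard library are available. Lean on these libraries where they do the work, as an engineer would, in place of code of your own. Each camera call takes 0.05 s, during which the arm holds its last target.

TASK

Take a pH reading on the agar of the small culture dish: lift off its clear lid and lay it gently, flat on the bench beside the dish, then draw the wireless pH probe up out of its storage stand. Holding the probe upright, bring its flat tip down on the agar inside the drawn ring and press lightly, with about 2 N, so that the gel is not damaged. Finish while holding the probe still in that contact (do not put it down or let go), with the dish not pushed about and the large dish, vial rack and bottle left where they are.

Things in the scene. Friction and masses are not known exactly. Their poses are not given: they have to be found in the camera images.
- dish: Base of the small round culture dish, clear plastic, 55 mm diameter, 14 mm high, wall 2 mm, loose (40 g with agar), under the lid at the start. Origin: centre of its underside, z up. Its amber agar, 50 mm across, has its surface 8 mm above the origin. The gel gives about 0.8 mm per newton (2 N: 1.7 mm) and bottoms at 4 mm, about 5 N. Small cream colonies lie on one half, the ring on the other.
- mark (a point): Centre of the pen-drawn black ring (23 mm across), at the surface of the agar, 11 mm off the centre of the dish along the dish's own x axis. Seen through the clear lid at first.
- lid: Clear round lid of the small dish, 62 mm diameter, 12 mm high, 2 mm thick, 12 g, loose. Origin: centre of its skirt's lower edge, z up. At the start it sits over the dish, lower edge 4 mm and top 16 mm above the bench; the skirt overlaps the dish's wall by 10 mm with 1.5 mm play all round. Taken across its diameter, from above, with the finger tips.
- probe: Wireless pH probe, loose, about 75 g, 175 mm long, standing upright in the stand. Round grey stem of 12 mm diameter with a flat tip below, and a white cylindrical head of 28 mm diameter from 122 to 172 mm above the tip. Origin: centre of the flat tip face; z runs up along the stem.
- probe_tip (a point): Centre of the probe's flat tip face (same point as its origin).
- probe_head (a point): On the probe's axis at the middle of the white head, 147 mm above the tip: the place to grip.
- stand: Storage stand, fixed: grey base plate 100 x 80 x 8 mm (x, y, z) with an upright white sleeve in its middle, 27 mm outside and 15 mm inside diameter, its mouth 62 mm above the bench. The probe's tip rests on the sleeve's floor, 14 mm above the bench: it comes out after a straight lift of 50 mm. Origin: centre of the plate's underside.
- large_dish: Bystander: covered large culture dish, 93 mm diameter, 16 mm high, loose. Origin: centre of its underside.
- rack: Bystander: white vial rack 75 x 170 mm (x, y), 69 mm high with its black-capped vials, loose. Origin: centre of its underside.
- bottle: Bystander: clear reagent bottle with blue cap, 80 mm diameter, 150 mm high, loose. Origin: centre of its underside.

How it is judged:
By the outcome, as a careful person would: the job done as asked, in the order asked, and still so for the second after the job is handed in, while the arm keeps its last pose, push and grip.
It also fails if it takes over 64 s, if anything falls off the work surface, if the arm or the gripper's body presses on something with over 40 N, if the wrist force passes 120 N, or if a joint passes its speed limit or range.

## Working session

There is one attempt and no reset: what is moved stays moved. The work goes in short steps, Python scripts to look and compute and a tool call to move; the robot and the scene stay as the last step left them, time stands still between calls to the robot, and variables do not carry over. Pictures are saved under pics/ and viewed, and the job is handed in when it is done.

Besides the shell and the picture viewer there is one more tool, called in YAML: its name, and indented under it one key for each argument. servo_tool: Moves the arm, as the interface text tells. Its arguments: {"type":"object","properties":{"plan":{"type":"array","items":{"type":"array"}},"grip":{"type":"number"},"squeeze":{"type":"number"}},"required":["plan"]}

```bash
ls; mkdir -p pics; cat > h.py <<'E'
import numpy as np, cv2
from cell import arm
def ray(p,uv):
    d=np.array([(uv[0]-p["cx"])/p["fx"],(uv[1]-p["cy"])/p["fy"],1.0])
    d=np.array(p["rotation"])@d
    return np.array(p["position"]),d/np.linalg.norm(d)
def atz(p,uv,z):
    o,d=ray(p,uv); return o+d*(z-o[2])/d[2]
def proj(p,X):
    c=np.array(p["rotation"]).T@(np.array(X)-np.array(p["position"]))
    return np.array([p["fx"]*c[0]/c[2]+p["cx"],p["fy"]*c[1]/c[2]+p["cy"]])
def tri(rays):
    A=np.zeros((3,3));b=np.zeros(3)
    for o,d in rays:
        M=np.eye(3)-np.outer(d,d);A+=M;b+=M@o
    return np.linalg.solve(A,b)
E
python3 - <<'E'
from h import *
np.set_printoptions(precision=4,suppress=True)
s=arm.observe(); print(s)
for n in ["scene","top","wrist"]:
    p=arm.get_image(n); cv2.imwrite(f"pics/a_{n}.png",p["frame"])
    print(n,p["position"],p["fx"],p["cx"],p["cy"]);print(np.array(p["rotation"]))
    for q in ["dish","mark","lid","probe_tip","probe_head","probe","stand","large_dish","rack","bottle"]:
        r=arm.search_frame(p,q)
        print(q,[(np.round(x["at"],1).tolist(),round(x["score"],2),atz(p,x["at"],0.01)[:2].round(3).tolist()) for x in r[:2]])
E
```

```text
pics
{'clock': 0.0, 'joints': array([-1.2136,  0.4353,  0.0249,  1.5741, -0.0116,  1.134 , -0.0751]), 'dq': array([ 0.0015,  0.0007,  0.0001,  0.0002,  0.0011, -0.0003, -0.0019]), 'joint_efforts': array([ -0.0001, -66.783 ,   0.9849, -31.4447,  -0.0606,   0.0428,
         0.0002]), 'position': array([0.2771, 0.5596, 0.2007]), 'ee_rot': array([ 0.3593,  1.5408, -0.3618]), 'force': array([-0.5458, -0.234 ,  0.5659]), 'ft_torque': array([0.0349, 0.0071, 0.0294]), 'width': 1.000390889520823}
scene [ 1.1369 -0.2204  0.6154] 396.57667238739504 278.2627588537703 208.49253874519405
[-1.9845 -1.2574  0.6119]
dish []Traceback (most recent call last):
  File "<stdin>", line 9, in <module>
  File "h.py", line 8, in atz
    o,d=ray(p,uv); return o+d*(z-o[2])/d[2]
                                       ~^^^
IndexError: invalid index to scalar variable.
```

```bash
sed -i 's/^from cell/from scipy.spatial.transform import Rotation as R\nfrom cell/; s/np.array(p\["rotation"\])/R.from_rotvec(p["rotation"]).as_matrix()/' h.py
python3 - <<'E'
from h import *
np.set_printoptions(precision=4,suppress=True)
s=arm.observe(); print(R.from_rotvec(s["ee_rot"]).as_matrix())
for n in ["scene","top","wrist"]:
    p=arm.get_image(n); cv2.imwrite(f"pics/b_{n}.png",p["frame"])
    print(n,p["position"],p["fx"],p["cx"],p["cy"]);print(np.array(p["rotation"]))
    for q in ["dish","mark","lid","probe_tip","probe_head","probe","stand","large_dish","rack","bottle"]:
        r=arm.search_frame(p,q)
        print(q,[(np.round(x["at"],1).tolist(),round(x["score"],2),atz(p,x["at"],0.01)[:2].round(3).tolist()) for x in r[:2]])
E
```

```text
[[-0.0004  0.4438  0.8961]
 [-0.0012  0.8961 -0.4438]
 [-1.     -0.0012  0.0001]]
scene [ 1.1369 -0.2204  0.6154] 396.57667238739504 278.2627588537703 208.49253874519405
[-1.9845 -1.2574  0.6119]
dish []
mark []
lid [([250.2, 229.7], 0.7, [0.517, -0.02]), ([345.5, 137.9], 0.63, [0.27, 0.383])]
probe_tip [([341.2, 136.9], 0.79, [0.259, 0.375])]
probe_head [([344.9, 139.0], 0.68, [0.275, 0.378])]
probe [([342.5, 136.1], 0.9, [0.257, 0.381])]
stand [([341.3, 187.8], 0.69, [0.475, 0.243])]
large_dish [([343.0, 139.4], 0.74, [0.274, 0.372]), ([148.8, 272.2], 0.64, [0.544, -0.249])]
rack [([361.5, 284.4], 0.79, [0.754, 0.116]), ([342.1, 135.5], 0.48, [0.254, 0.382])]
bottle [([256.1, 328.2], 0.58, [0.756, -0.103])]
top [ 0.3588 -0.0101  1.3082] 543.9399184972746 291.10257343551353 209.15218955506228
[-2.1231  2.0752 -0.2348]
dish []
mark []
lid [([301.8, 270.1], 0.79, [0.51, -0.03])]
probe_tip [([173.1, 281.1], 0.81, [0.477, 0.276])]
probe_head [([171.8, 277.9], 0.51, [0.484, 0.279])]
probe [([170.8, 281.5], 0.52, [0.476, 0.281])]
stand [([191.8, 293.2], 0.61, [0.449, 0.229])]
large_dish [([247.7, 165.1], 0.42, [0.769, 0.11])]
rack [([244.9, 167.1], 0.87, [0.764, 0.117]), ([338.3, 156.0], 0.48, [0.798, -0.116])]
bottle [([339.0, 155.8], 0.88, [0.799, -0.118])]
wrist [0.2107 0.5947 0.3855] 306.63120902935805 275.77950036024725 209.34160198179475
[2.4585 1.5243 0.218 ]
dish []
mark []
lid []
probe_tip []
probe_head []
probe []
stand []
large_dish []
rack []
bottle []
```

View pics/b_scene.png

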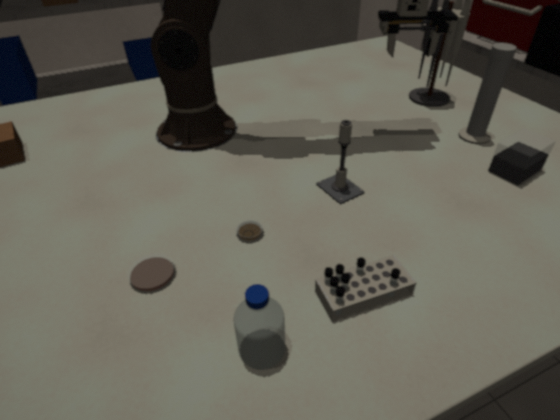

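View pics/b_top.png

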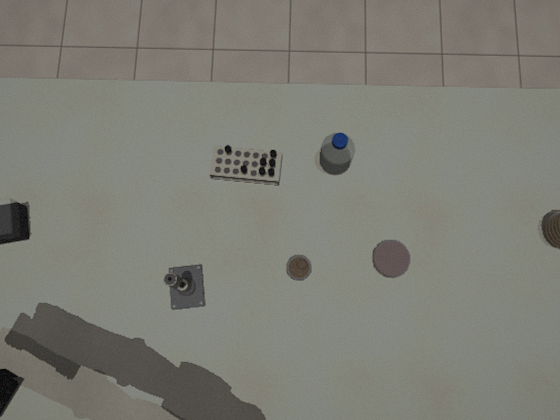

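View pics/b_wrist.png

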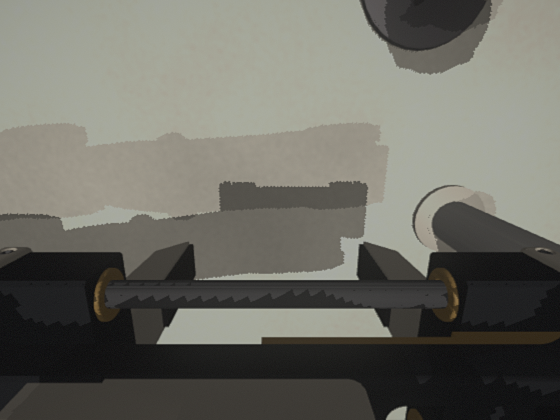

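```bash
python3 - <<'E'
from h import *
np.set_printoptions(precision=4,suppress=True)
P={n:arm.get_image(n) for n in ["scene","top"]}
C={}
for n,p in P.items():
    for q in ["lid","probe","probe_head","stand","large_dish","rack"]:
        for x in arm.trace(p,q)[:2]:
            ys,xs=np.nonzero(x["pixels"]); 
            print(n,q,x["score"],np.round(x["at"],1),len(xs),(xs.min(),xs.max(),ys.min(),ys.max()), xs.mean().round(1),ys.mean().round(1),atz(p,(xs.mean(),ys.mean()),.01))
print("bottle",atz(P["top"],(340,141),.15),tri([ray(P["top"],(340,141)),ray(P["scene"],(257,290))]))
print("large",atz(P["top"],(391.5,258),.016),atz(P["scene"],(153,273),.016))
print("lid",atz(P["top"],(299,267),.012),atz(P["scene"],(250,230.5),.012))
print("head",tri([ray(P["top"],(171,279)),ray(P["scene"],(345,130))]),"sleeve",tri([ray(P["top"],(183,285)),ray(P["scene"],(341,173))]))
print("stand corners",[atz(P["top"],c,.008)[:2] for c in [(169,267),(202,264),(205,306),(173,310)]])
big=cv2.resize(P["top"]["frame"][230:330,150:350],None,fx=4,fy=4,interpolation=cv2.INTER_CUBIC)
cv2.imwrite("pics/c_top.png",big)
E
```

```text
scene probe 0.69 [344.6 135.6] 389 (np.int64(339), np.int64(351), np.int64(120), np.int64(170)) 344.3 139.3 [0.2754 0.376  0.01  ]
scene probe_head 0.93 [342.7 135.7] 423 (np.int64(339), np.int64(352), np.int64(120), np.int64(169)) 344.3 139.4 [0.2762 0.3753 0.01  ]
scene stand 0.8 [342.  186.4] 815 (np.int64(317), np.int64(363), np.int64(169), np.int64(202)) 340.1 186.8 [0.4702 0.2424 0.01  ]
scene large_dish 0.63 [149.9 272.6] 1436 (np.int64(127), np.int64(174), np.int64(253), np.int64(291)) 151.3 272.3 [ 0.5464 -0.2448  0.01  ]
scene rack 0.93 [364.4 286.7] 4209 (np.int64(315), np.int64(415), np.int64(257), np.int64(320)) 362.8 286.3 [0.7594 0.1157 0.01  ]
top lid 0.84 [305. 270.] 524 (np.int64(286), np.int64(311), np.int64(255), np.int64(280)) 298.9 267.4 [ 0.5162 -0.0227  0.01  ]
top probe 0.66 [171.8 279.7] 231 (np.int64(164), np.int64(185), np.int64(273), np.int64(287)) 173.7 280.5 [0.4782 0.2743 0.01  ]
top probe_head 0.69 [173.9 281.8] 228 (np.int64(164), np.int64(184), np.int64(273), np.int64(287)) 173.5 280.7 [0.4777 0.2747 0.01  ]
top stand 0.66 [189.8 294.2] 1209 (np.int64(170), np.int64(204), np.int64(265), np.int64(309)) 188.5 287.9 [0.4617 0.2381 0.01  ]
top large_dish 0.95 [389.3 257.9] 1236 (np.int64(373), np.int64(411), np.int64(239), np.int64(277)) 392.2 258.0 [ 0.5439 -0.246   0.01  ]
top rack 0.75 [243.3 167.1] 2233 (np.int64(210), np.int64(281), np.int64(147), np.int64(184)) 246.3 165.5 [0.768  0.1136 0.01  ]
bottle [ 0.7862 -0.1082  0.15  ] [ 0.7861 -0.1067  0.1514]
large [ 0.5431 -0.2433  0.016 ] [ 0.5555 -0.2419  0.016 ]
lid [ 0.517 -0.023  0.012] [ 0.5217 -0.0219  0.012 ]
head [0.4662 0.2446 0.1681] sleeve [0.4651 0.2441 0.0484]
stand corners [array([0.5104, 0.2883]), array([0.5194, 0.2097]), array([0.4204, 0.1967]), array([0.4094, 0.2715])]
```

View pics/c_top.png

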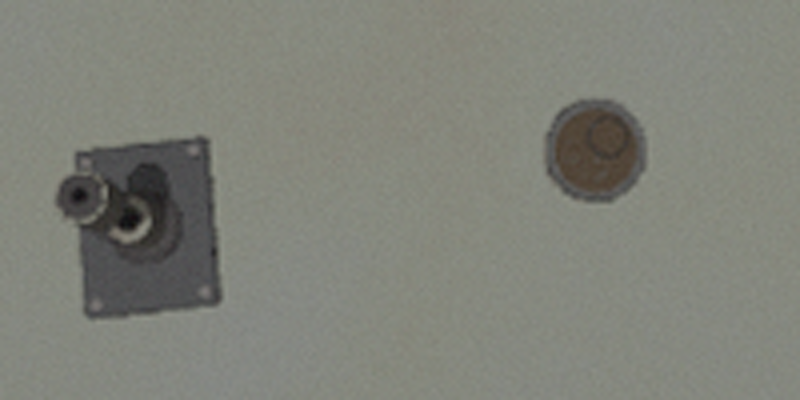

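servo_tool:
  plan:
    - [[1, -3, 3], [0, 0, -5]]
    - [[3, -6, 7], [0, 0, -11]]
    - [[5, -10, 10], [0, 0, -17]]
    - [[7, -15, 11], [0, 0, -23]]
    - [[9, -20, 11], [0, 0, -29]]
    - [[11, -25, 11], [0, 0, -35]]
    - [[13, -30, 11], [0, 0, -41]]
    - [[15, -35, 11], [0, 0, -47]]
    - [[17, -40, 11], [0, 0, -53]]
    - [[19, -45, 11], [0, 0, -58]]
    - [[21, -50, 10], [0, 0, -63]]
    - [[22, -53, 8], [0, 0, -63.6]]
  grip: 1

```text
clock: 3.7
position: [0.4909, 0.0497, 0.2908]
ee_rot: [1.214, 1.206, -1.208]
force: [0.7, 1.1, -0.1]
width: 1.0
```

```bash
python3 - <<'E'
from h import *
np.set_printoptions(precision=4,suppress=True)
s=arm.observe(); print(s["clock"],s["position"],s["joints"]);print(R.from_rotvec(s["ee_rot"]).as_matrix())
p=arm.get_image("wrist"); cv2.imwrite("pics/d_wrist.png",p["frame"])
print(p["position"]);print(R.from_rotvec(p["rotation"]).as_matrix())
for q in ["lid","mark","stand"]:
    for x in arm.trace(p,q)[:2]:
        ys,xs=np.nonzero(x["pixels"]); print(q,x["score"],np.round(x["at"],1),len(xs),(xs.min(),xs.max(),ys.min(),ys.max()),atz(p,(xs.mean(),ys.mean()),.012))
print("expected dish px",proj(p,[.517,-.023,.012]))
E
```

```text
3.7 [0.4909 0.0497 0.2908] [-0.6499  0.1429  0.514   1.7774 -0.0749  1.2366 -0.1184]
[[ 0.0037  1.     -0.0025]
 [ 0.0012 -0.0025 -1.    ]
 [-1.      0.0037 -0.0013]]
[0.491  0.1259 0.4749]
[[ 1.     -0.0046  0.0039]
 [-0.0033 -0.9606 -0.2778]
 [ 0.005   0.2778 -0.9606]]
lid 0.61 [293.1 216.3] 1243 (np.int64(271), np.int64(310), np.int64(198), np.int64(236)) [ 0.5163 -0.0212  0.012 ]
stand 0.84 [255.4  29.6] 4413 (np.int64(214), np.int64(295), np.int64(0), np.int64(67)) [0.465  0.2402 0.012 ]
expected dish px [291.0059 218.4168]
```

View pics/d_wrist.png

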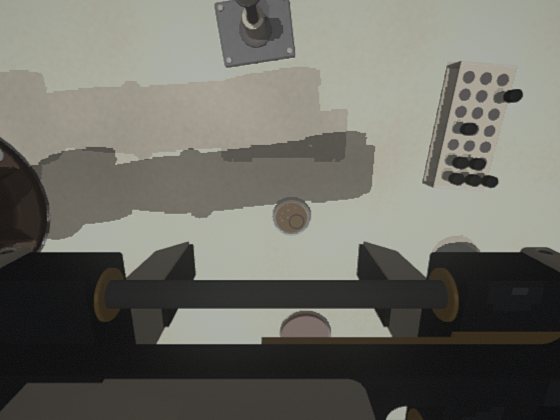

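servo_tool:
  plan:
    - [[1, -3, -3], [0, 0, 0]]
    - [[2, -5, -6], [0, 0, 0]]
    - [[2.6, -7.2, -10], [0, 0, 0]]
    - [[2.6, -7.2, -14], [0, 0, 0]]
    - [[2.6, -7.2, -18], [0, 0, 0]]
    - [[2.6, -7.2, -22], [0, 0, 0]]
    - [[2.6, -7.2, -24], [0, 0, 0]]
    - [[2.6, -7.2, -24], [0, 0, 0]]
  grip: 1
  squeeze: 5

```text
clock: 4.7
position: [0.5134, -0.0195, 0.047]
ee_rot: [1.206, 1.214, -1.213]
force: [-0.4, -0.0, 0.6]
width: 1.001
```

```bash
python3 - <<'E'
from h import *
np.set_printoptions(precision=4,suppress=True)
s=arm.observe(); print(s["clock"],s["position"],s["force"]);print(R.from_rotvec(s["ee_rot"]).as_matrix())
p=arm.get_image("wrist"); cv2.imwrite("pics/e_wrist.png",p["frame"])
print("tcp px",proj(p,s["position"]))
for q in ["lid","mark","dish"]:
    for x in arm.trace(p,q)[:2]:
        ys,xs=np.nonzero(x["pixels"]); print(q,x["score"],np.round(x["at"],1),len(xs),(xs.min(),xs.max(),ys.min(),ys.max()),atz(p,(xs.mean(),ys.mean()),.012))
E
```

```text
4.7 [ 0.5134 -0.0195  0.047 ] [-0.3659 -0.0374  0.6423]
[[-0.0054  1.      0.0007]
 [ 0.0002  0.0007 -1.    ]
 [-1.     -0.0054 -0.0002]]
tcp px [274.4897 243.5856]
lid 0.97 [279.5 227.6] 5330 (np.int64(238), np.int64(320), np.int64(187), np.int64(268)) [ 0.5167 -0.021   0.012 ]
```

View pics/e_wrist.png

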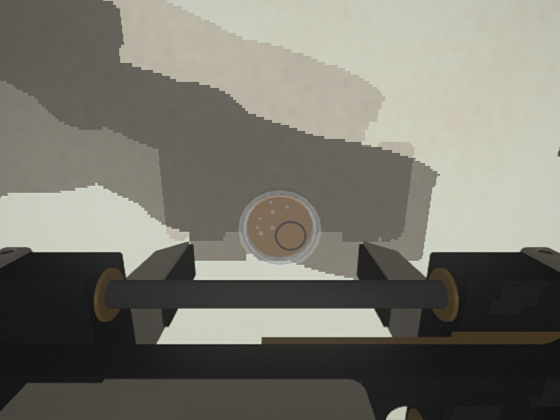

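servo_tool:
  plan:
    - [[0.33, -0.2, 0], [0, 0, 0]]
    - [[0.33, -0.2, -1.0], [0, 0, 0]]
    - [[0.33, -0.2, -2.0], [0, 0, 0]]
    - [[0.33, -0.2, -2.7], [0, 0, 0]]
    - [[0.33, -0.2, -2.7], [0, 0, 0]]
    - [[0.33, -0.2, -2.7], [0, 0, 0]]
    - [[0.33, -0.2, -2.7], [0, 0, 0]]

```text
clock: 5.6
position: [0.52, -0.0228, 0.0239]
ee_rot: [1.211, 1.208, -1.208]
force: [0.0, 0.8, -0.3]
width: 0.999
```

```bash
python3 - <<'E'
from h import *
np.set_printoptions(precision=4,suppress=True)
for i in range(4):
    s=arm.observe(); print(s["clock"],s["position"],s["force"],s["dq"])
    p=arm.get_image("wrist")
cv2.imwrite("pics/f_wrist.png",p["frame"])
x=arm.trace(p,"lid")[0]; ys,xs=np.nonzero(x["pixels"]); print(x["score"],(xs.min(),xs.max(),ys.min(),ys.max()),atz(p,(xs.mean(),ys.mean()),.012), p["position"]-s["position"], R.from_rotvec(p["rotation"]).as_matrix()[:,0])
E
```

```text
5.6 [ 0.52   -0.0228  0.0239] [ 0.0352  0.8224 -0.3146] [-0.0015 -0.0038  0.001  -0.0011  0.0014  0.      0.001 ]
5.65 [ 0.5201 -0.0227  0.024 ] [ 1.286  -0.4404 -0.2164] [-0.0015 -0.0017 -0.     -0.0005 -0.0011 -0.0013  0.0001]
5.7 [ 0.5201 -0.0227  0.0241] [-0.6789 -0.3808  0.0491] [-0.0009  0.0002  0.0001  0.0015 -0.0009 -0.0007 -0.0014]
5.75 [ 0.5201 -0.0227  0.0241] [ 0.354  -0.9087 -0.0133] [ 0.0003  0.0011 -0.0007 -0.0002  0.0004 -0.0002  0.0003]
0.98 (np.int64(224), np.int64(314), np.int64(189), np.int64(279)) [ 0.5167 -0.0206  0.012 ] [0.0003 0.0763 0.184 ] [ 1.     -0.0018  0.0038]
```

View pics/f_wrist.png

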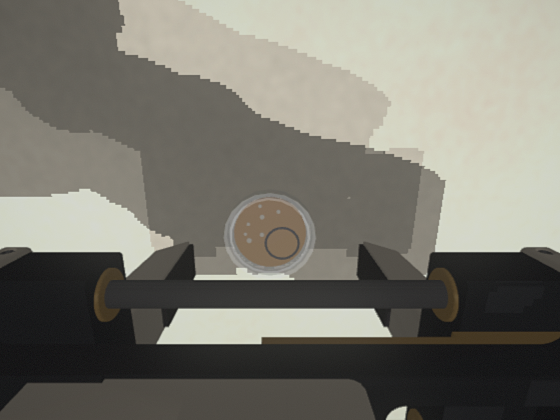

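servo_tool:
  plan:
    - [[-0.34, 0.1, 0], [0, 0, 0]]
    - [[-0.34, 0.1, -0.6], [0, 0, 0]]
    - [[-0.34, 0.1, -1.2], [0, 0, 0]]
    - [[-0.34, 0.1, -1.2], [0, 0, 0]]
    - [[-0.34, 0.1, -1.2], [0, 0, 0]]

```text
clock: 6.35
position: [0.5164, -0.0217, 0.0117]
ee_rot: [1.211, 1.208, -1.208]
force: [-0.1, -0.5, 0.4]
width: 1.001
```

```bash
python3 - <<'E'
from h import *
np.set_printoptions(precision=4,suppress=True)
for i in range(2):
    s=arm.observe(); print(s["clock"],s["position"],s["force"],R.from_rotvec(s["ee_rot"]).as_matrix()[2])
    p=arm.get_image("wrist")
x=arm.trace(p,"lid")[0]; ys,xs=np.nonzero(x["pixels"]); print(x["score"],(xs.min(),xs.max(),ys.min(),ys.max()),atz(p,(xs.mean(),ys.mean()),.012))
E
```

```text
6.35 [ 0.5164 -0.0217  0.0117] [-0.124  -0.5335  0.4077] [-1.      0.0017 -0.0005]
6.4 [ 0.5167 -0.0217  0.0119] [ 0.129  -0.0818 -0.1203] [-1.      0.0022 -0.0005]
0.74 (np.int64(226), np.int64(323), np.int64(195), np.int64(279)) [ 0.5166 -0.0191  0.012 ]
```

servo_tool:
  plan:
    - [[0, 0, -0.4], [0, 0, 0]]
    - [[0, 0, -0.78], [0, 0, 0]]
    - [[0, 0, -0.78], [0, 0, 0]]
    - [[0, 0, -0.78], [0, 0, 0]]
    - [[0, 0, -0.78], [0, 0, 0]]
  grip: 0.73
  squeeze: 4

```text
clock: 7.0
position: [0.5168, -0.0217, 0.0043]
ee_rot: [1.212, 1.207, -1.208]
force: [-0.1, -0.2, -0.0]
width: 0.735
```

```bash
python3 - <<'E'
from h import *
np.set_printoptions(precision=4,suppress=True)
s=arm.observe(); print(s["clock"],s["position"],s["force"],s["width"])
p=arm.get_image("wrist");cv2.imwrite("pics/g_wrist.png",p["frame"][150:350,120:440].repeat(2,0).repeat(2,1))
E
```

```text
7.0 [ 0.5168 -0.0217  0.0043] [-0.0872 -0.1527 -0.0244] 0.7346467970176066
```

View pics/g_wrist.png

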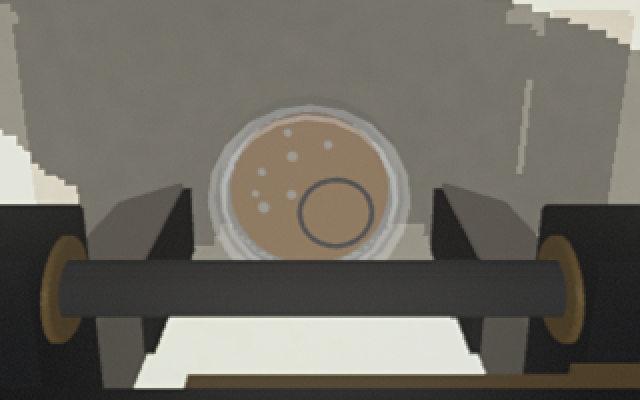

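servo_tool:
  plan:
    - [[0, 0, 0], [0, 0, 0]]
    - [[0, 0, 0], [0, 0, 0]]
    - [[0, 0, 0], [0, 0, 0]]
    - [[0, 0, 0], [0, 0, 0]]
    - [[0, 0, 0], [0, 0, 0]]
    - [[0, 0, 0], [0, 0, 0]]
  grip: 0.4
  squeeze: 5

```text
clock: 7.65
position: [0.5169, -0.0217, 0.0044]
ee_rot: [1.212, 1.207, -1.208]
force: [0.3, -0.2, 0.0]
width: 0.4
```

```bash
python3 - <<'E'
from h import *
np.set_printoptions(precision=4,suppress=True)
s=arm.observe(); print(s["clock"],s["position"],s["force"],s["width"])
p=arm.get_image("wrist");cv2.imwrite("pics/h_wrist.png",p["frame"][150:350,120:440].repeat(2,0).repeat(2,1))
p=arm.get_image("scene");cv2.imwrite("pics/h_scene.png",cv2.resize(p["frame"][150:300,150:350],None,fx=4,fy=4))
E
```

```text
7.65 [ 0.5169 -0.0217  0.0044] [ 0.3384 -0.1724  0.0206] 0.40033619486892563
```

View pics/h_wrist.png

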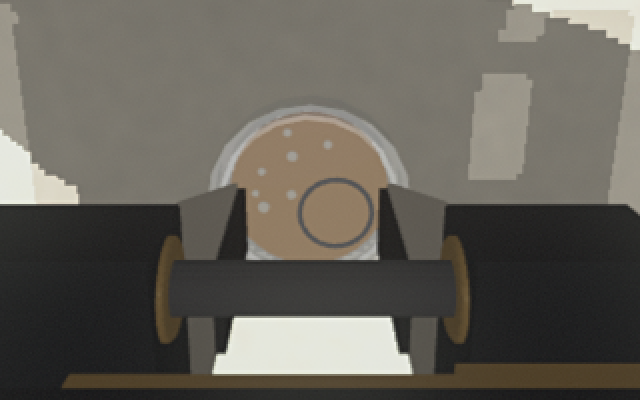

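View pics/h_scene.png

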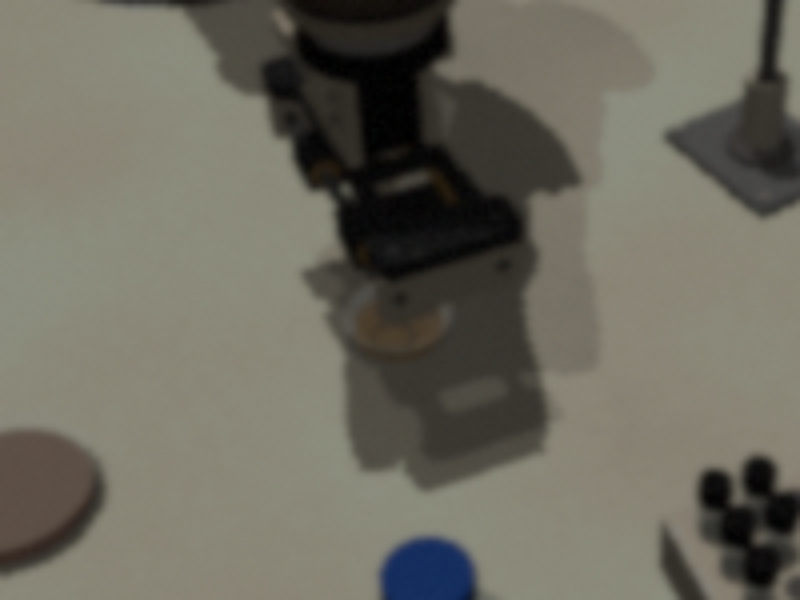

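```bash
python3 - <<'E'
from h import *
np.set_printoptions(precision=4,suppress=True)
s=arm.observe()
p=arm.get_image("scene")
x0,y0=220,200; k=9
im=cv2.resize(p["frame"][y0:y0+60,x0:x0+80],None,fx=k,fy=k,interpolation=cv2.INTER_CUBIC)
im=cv2.convertScaleAbs(im,alpha=1.8)
t=s["position"]
for dx in (-.018,.018):
    for h,c in ((0,(0,0,255)),(.012,(0,255,0)),(.024,(255,0,0))):
        for dy in (-.0095,.0095):
            u=(proj(p,t+[dx,dy,h])-[x0,y0]+.5)*k; cv2.circle(im,tuple(int(a) for a in u),3,c,-1)
cv2.imwrite("pics/i_scene.png",im)
w=arm.get_image("wrist")
for h in (0,.012,.024): print(h,[proj(w,t+[dx,.0095,h]).round(0) for dx in (-.018,.018)])
E
```

```text
0 [array([246., 230.]), array([303., 230.])]
0.012 [array([244., 237.]), array([304., 236.])]
0.024 [array([242., 244.]), array([306., 244.])]
```

View pics/i_scene.png

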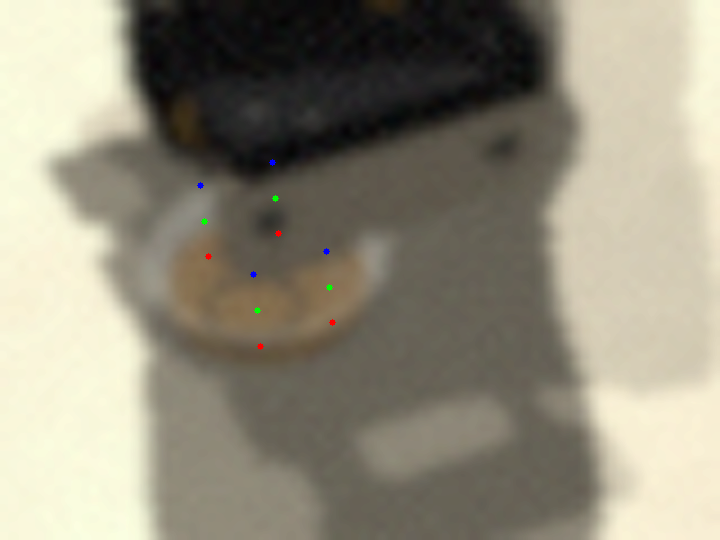

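servo_tool:
  plan:
    - [[0, 0, 0], [0, 0, 0]]
    - [[0, 0, 0], [0, 0, 0]]
    - [[0, 0, 0], [0, 0, 0]]
    - [[0, 0, 0], [0, 0, 0]]
    - [[0, 0, -0.3], [0, 0, 0]]
    - [[0, 0, -0.6], [0, 0, 0]]
    - [[0, 0, -0.9], [0, 0, 0]]
    - [[0, 0, -1.2], [0, 0, 0]]
    - [[0, 0, -1.2], [0, 0, 0]]
  grip: 0.85

```text
clock: 8.75
position: [0.5165, -0.0217, -0.0081]
ee_rot: [1.211, 1.208, -1.208]
force: [0.2, -0.1, -0.1]
width: 0.85
```

```bash
cat > sc.py <<'E'
from h import *
import sys
np.set_printoptions(precision=4,suppress=True)
s=arm.observe(); print(s["clock"],s["position"],s["force"],s["width"])
p=arm.get_image("scene"); t=s["position"]
c=proj(p,t+np.array([0,0,.02]))
x0,y0=int(c[0])-40,int(c[1])-32; k=9
im=cv2.resize(p["frame"][y0:y0+60,x0:x0+80],None,fx=k,fy=k,interpolation=cv2.INTER_CUBIC)
im=cv2.convertScaleAbs(im,alpha=1.8)
w=s["width"]*.046
for dx in (-w,w):
    for h,cc in ((.018,(0,255,0)),(.024,(255,0,0))):
        for dy in (-.0095,.0095):
            u=(proj(p,t+[dx,dy,h])-[x0,y0]+.5)*k; cv2.circle(im,tuple(int(a) for a in u),3,cc,-1)
cv2.imwrite("pics/%s_s.png"%sys.argv[1],im)
w=arm.get_image("wrist"); cv2.imwrite("pics/%s_w.png"%sys.argv[1],w["frame"][150:350,120:440].repeat(2,0).repeat(2,1))
E
python3 sc.py j
```

```text
8.75 [ 0.5165 -0.0217 -0.0081] [ 0.2124 -0.1194 -0.0868] 0.8501729096131325
```

View pics/j_s.png

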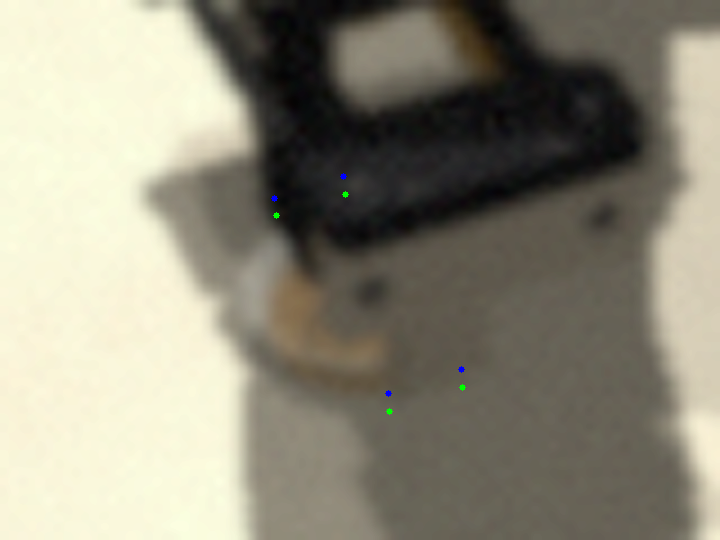

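View pics/j_w.png

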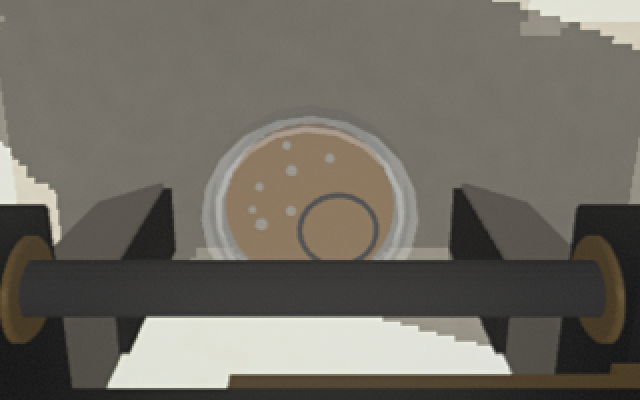

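servo_tool:
  plan:
    - [[0.02, 0.1, -0.2], [0, 0, 0]]
    - [[0.02, 0.1, -0.4], [0, 0, 0]]
    - [[0.02, 0.1, -0.6], [0, 0, 0]]
    - [[0.02, 0.1, -0.7], [0, 0, 0]]
    - [[0.02, 0.1, -0.7], [0, 0, 0]]

```text
clock: 9.35
position: [0.5168, -0.0208, -0.0149]
ee_rot: [1.211, 1.208, -1.208]
force: [0.1, -0.2, 0.9]
width: 0.849
```

```bash
python3 sc.py k
```

```text
9.35 [ 0.5168 -0.0208 -0.0149] [ 0.0725 -0.1735  0.858 ] 0.848765855653567
```

View pics/k_s.png

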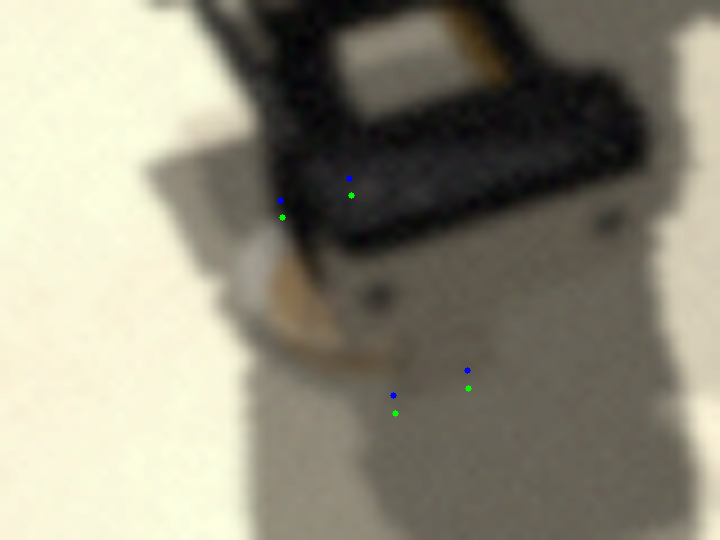

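View pics/k_w.png

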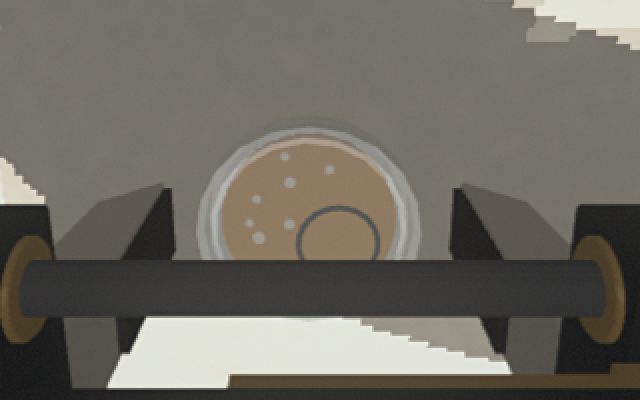

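servo_tool:
  plan:
    - [[0, 0, -0.15], [0, 0, 0]]
    - [[0, 0, -0.25], [0, 0, 0]]
    - [[0, 0, -0.25], [0, 0, 0]]
    - [[0, 0, -0.25], [0, 0, 0]]
  grip: 0.74

```text
clock: 9.85
position: [0.517, -0.0208, -0.0173]
ee_rot: [1.211, 1.207, -1.208]
force: [-0.1, -0.4, -0.5]
width: 0.74
```

servo_tool:
  plan:
    - [[0, 0, 0], [0, 0, 0]]
    - [[0, 0, 0], [0, 0, 0]]
    - [[0, 0, 0], [0, 0, 0]]
    - [[0, 0, 0], [0, 0, 0]]
  grip: 0.6
  squeeze: 5

```text
clock: 10.25
position: [0.517, -0.0208, -0.0173]
ee_rot: [1.212, 1.207, -1.208]
force: [-0.8, -0.9, 0.1]
width: 0.666
```

```bash
python3 sc.py l
```

```text
10.25 [ 0.517  -0.0208 -0.0173] [-0.803  -0.9199  0.0768] 0.6662450860065579
```

View pics/l_w.png

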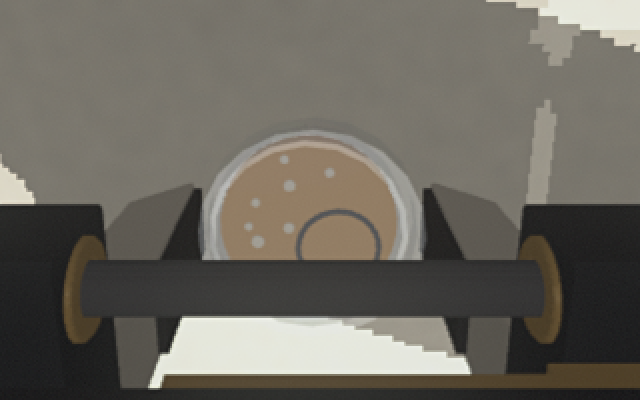

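View pics/l_s.png

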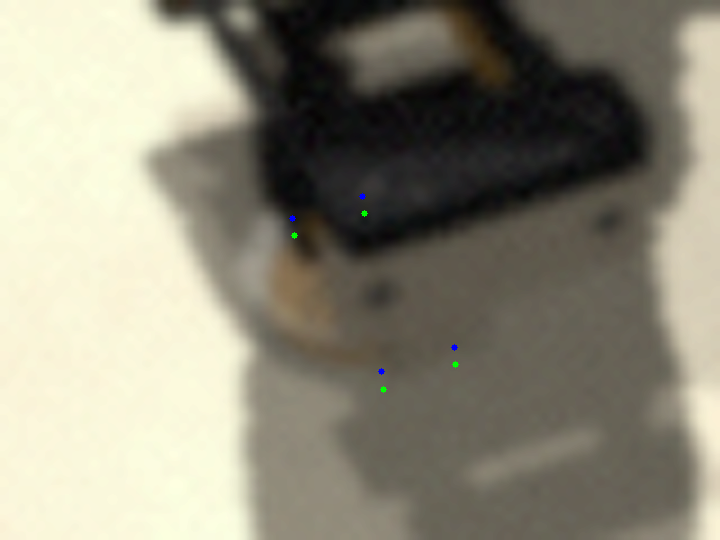

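servo_tool:
  plan:
    - [[0, 0, 0], [0, 0, 0]]
    - [[0, 0, 0.2], [0, 0, 0]]
    - [[0, 0, 0.5], [0, 0, 0]]
    - [[0, 0, 0.9], [0, 0, 0]]
    - [[0, 0, 1.4], [0, 0, 0]]
    - [[0, 0, 2.0], [0, 0, 0]]
    - [[0, 0, 3.0], [0, 0, 0]]
    - [[0, 0, 4.0], [0, 0, 0]]
    - [[0, 0, 4.0], [0, 0, 0]]

```text
clock: 11.25
position: [0.518, -0.0208, 0.0243]
ee_rot: [1.213, 1.206, -1.206]
force: [0.2, 0.3, 0.8]
width: 0.669
```

```bash
python3 sc.py m
```

```text
11.25 [ 0.518  -0.0208  0.0243] [0.2498 0.3466 0.8016] 0.6690007690435238
```

View pics/m_w.png

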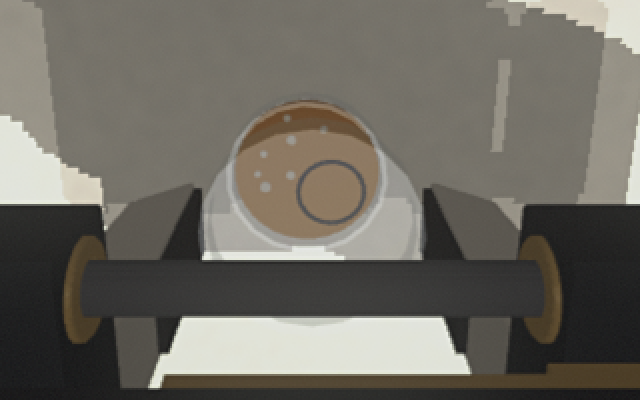

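View pics/m_s.png

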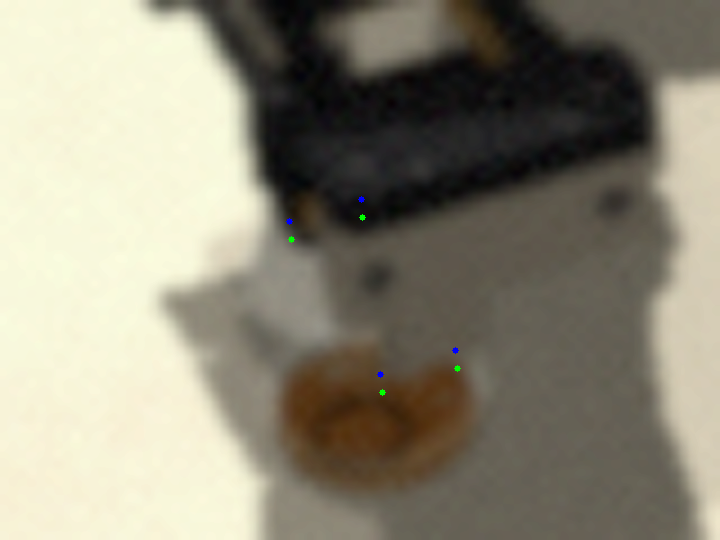

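servo_tool:
  plan:
    - [[-0.5, 0.5, 0.5], [0, 0, 0]]
    - [[-1.5, 1.5, 1], [0, 0, 0]]
    - [[-3, 3, 1], [0, 0, 0]]
    - [[-4.5, 4.5, 1], [0, 0, 0]]
    - [[-6, 6, 1], [0, 0, 0]]
    - [[-7, 7.3, 0.5], [0, 0, 0]]
    - [[-7.8, 8.1, 0], [0, 0, 0]]
    - [[-7.8, 8.1, -1], [0, 0, 0]]
    - [[-7.8, 8.1, -2], [0, 0, 0]]
    - [[-7.8, 8.1, -2.5], [0, 0, 0]]
    - [[-7.8, 8.1, -2.5], [0, 0, 0]]
    - [[-7.8, 8.1, -2.5], [0, 0, 0]]

```text
clock: 12.55
position: [0.4395, 0.0596, -0.0021]
ee_rot: [1.212, 1.206, -1.208]
force: [0.2, -0.3, 0.4]
width: 0.667
```

```bash
python3 - <<'E'
from h import *
np.set_printoptions(precision=4,suppress=True)
s=arm.observe(); print(s["clock"],s["position"],s["force"],s["width"]);print(R.from_rotvec(s["ee_rot"]).as_matrix())
p=arm.get_image("scene");cv2.imwrite("pics/n_scene.png",cv2.resize(p["frame"][150:270,200:360],None,fx=5,fy=5))
p=arm.get_image("wrist");cv2.imwrite("pics/n_wrist.png",p["frame"])
for x in arm.trace(p,"mark")[:2]:
    ys,xs=np.nonzero(x["pixels"]); print(x["score"],np.round(x["at"],1),(xs.min(),xs.max(),ys.min(),ys.max()),atz(p,(xs.mean(),ys.mean()),.008))
for x in arm.trace(p,"dish")[:2]:
    ys,xs=np.nonzero(x["pixels"]); print(x["score"],np.round(x["at"],1),(xs.min(),xs.max(),ys.min(),ys.max()),atz(p,(xs.mean(),ys.mean()),.010))
E
```

```text
12.55 [ 0.4395  0.0596 -0.0021] [ 0.1605 -0.2899  0.4395] 0.6666194553885477
[[ 0.0029  1.     -0.0021]
 [ 0.0003 -0.0021 -1.    ]
 [-1.      0.0029 -0.0003]]
```

View pics/n_scene.png

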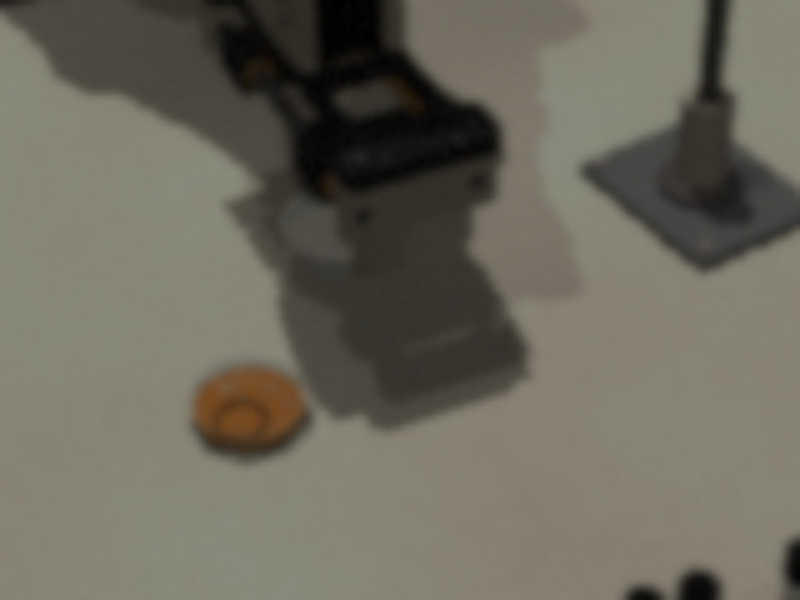

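View pics/n_wrist.png

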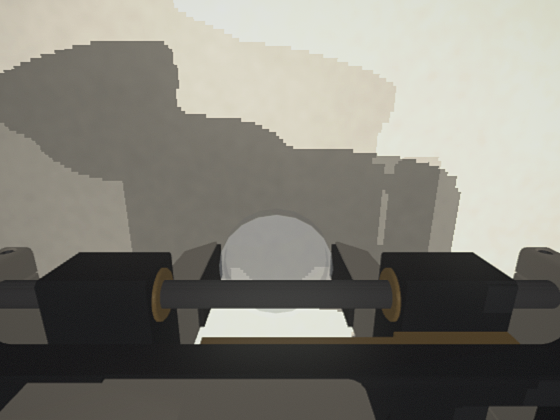

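servo_tool:
  plan:
    - [[0, 0, -0.5], [0, 0, 0]]
    - [[0, 0, -1.0], [0, 0, 0]]
    - [[0, 0, -1.3], [0, 0, 0]]
    - [[0, 0, -1.5], [0, 0, 0]]
    - [[0, 0, -1.65], [0, 0, 0]]
    - [[0, 0, -1.75], [0, 0, 0]]
    - [[0, 0, -1.8], [0, 0, 0]]
    - [[0, 0, -1.8], [0, 0, 0]]
    - [[0, 0, -1.8], [0, 0, 0]]

```text
clock: 13.65
position: [0.4396, 0.0603, -0.0196]
ee_rot: [1.213, 1.206, -1.207]
force: [0.9, 0.3, -0.3]
width: 0.67
```

```bash
python3 - <<'E'
from h import *
np.set_printoptions(precision=4,suppress=True)
for i in range(2):
    s=arm.observe(); print(s["clock"],s["position"],s["force"],s["ft_torque"],s["width"]); p=arm.get_image("scene")
cv2.imwrite("pics/o_scene.png",cv2.resize(p["frame"][180:240,230:310],None,fx=9,fy=9,interpolation=cv2.INTER_CUBIC))
E
```

```text
13.65 [ 0.4396  0.0603 -0.0196] [ 0.8767  0.3273 -0.2641] [-0.1005  0.0773 -0.0308] 0.6702720134002405
13.7 [ 0.4397  0.0603 -0.0195] [0.4442 0.5822 0.0552] [-0.0469  0.0634 -0.0066] 0.6690878064405527
```

View pics/o_scene.png

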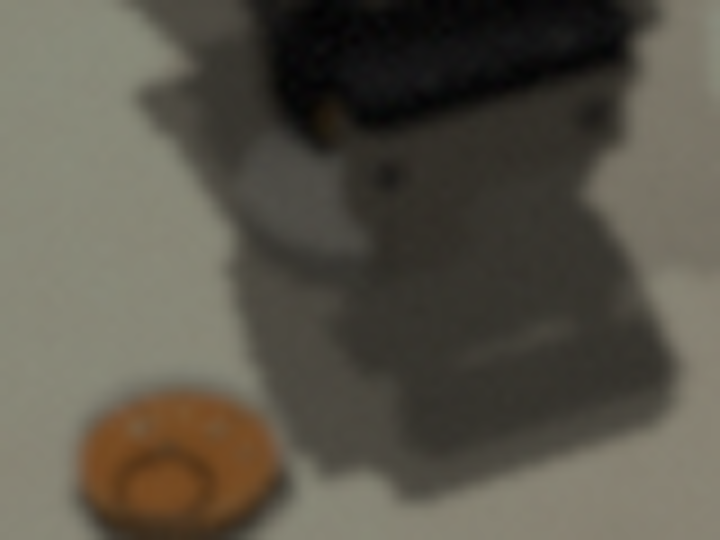

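servo_tool:
  plan:
    - [[0, 0, -0.08], [0, 0, 0]]
    - [[0, 0, -0.15], [0, 0, 0]]
    - [[0, 0, -0.15], [0, 0, 0]]
    - [[0, 0, -0.15], [0, 0, 0]]

```text
clock: 14.15
position: [0.4396, 0.0603, -0.0211]
ee_rot: [1.213, 1.206, -1.207]
force: [-1.5, 0.3, 0.3]
width: 0.669
```

```bash
python3 - <<'E'
from h import *
np.set_printoptions(precision=4,suppress=True)
for i in range(3):
    s=arm.observe(); print(s["clock"],s["position"],s["force"],s["ft_torque"],s["width"]); p=arm.get_image("wrist")
E
```

```text
14.15 [ 0.4396  0.0603 -0.0211] [-1.493   0.2994  0.3146] [-0.0094  0.0491  0.034 ] 0.668527700557856
14.2 [ 0.4396  0.0603 -0.0211] [ 0.4279  0.4347 -0.7458] [-0.0964  0.0621  0.0069] 0.6652802230504433
14.25 [ 0.4397  0.0602 -0.021 ] [ 0.2192 -0.503   0.1544] [-0.0693  0.0159 -0.0173] 0.6712449445551738
```

servo_tool:
  plan:
    - [[0, 0, -0.05], [0, 0, 0]]
    - [[0, 0, -0.05], [0, 0, 0]]
    - [[0, 0, -0.05], [0, 0, 0]]

```text
clock: 14.6
position: [0.4398, 0.0603, -0.0214]
ee_rot: [1.213, 1.206, -1.207]
force: [-0.0, -0.3, 3.2]
width: 0.668
```

servo_tool:
  plan:
    - [[0, 0, 0], [0, 0, 0]]
    - [[0, 0, 0], [0, 0, 0]]
    - [[0, 0, 0], [0, 0, 0]]
  grip: 0.76

```text
clock: 14.9
position: [0.4397, 0.0603, -0.0215]
ee_rot: [1.213, 1.206, -1.207]
force: [1.0, -0.5, 0.3]
width: 0.754
```

```bash
python3 - <<'E'
from h import *
np.set_printoptions(precision=4,suppress=True)
s=arm.observe(); print(s["clock"],s["position"],s["force"],s["ft_torque"],s["width"]); p=arm.get_image("wrist")
cv2.imwrite("pics/p_wrist.png",p["frame"])
E
```

```text
14.9 [ 0.4397  0.0603 -0.0215] [ 1.0407 -0.4672  0.3476] [-0.0503  0.0699  0.0031] 0.754402514266348
```

View pics/p_wrist.png

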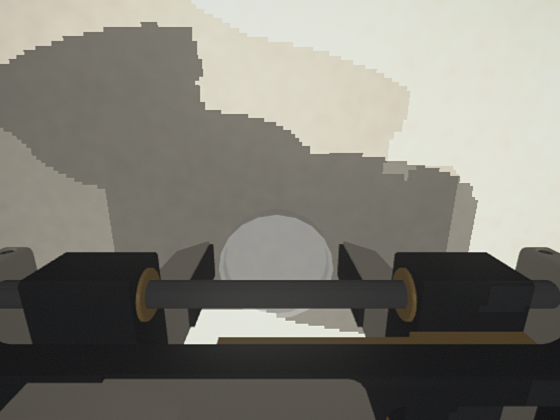

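servo_tool:
  plan:
    - [[0, 0, 0], [0, 0, 0]]
    - [[0, 0, 0], [0, 0, 0]]
    - [[0, 0, 1], [0, 0, 0]]
    - [[0, 0, 3], [0, 0, 0]]
    - [[0, 0, 7], [0, 0, 0]]
    - [[0, 0, 12], [0, 0, 0]]
    - [[0, 0, 17], [0, 0, 0]]
    - [[0, 0, 22], [0, 0, 0]]
    - [[0, 0, 26], [0, 0, 0]]
    - [[0, 0, 28], [0, 0, 0]]
    - [[0, 0, 28], [0, 0, 0]]
    - [[0, 0, 28], [0, 0, 0]]
  grip: 0.95

```text
clock: 16.15
position: [0.4394, 0.0602, 0.2587]
ee_rot: [1.213, 1.207, -1.206]
force: [0.2, -0.0, 0.3]
width: 0.954
```

```bash
python3 - <<'E'
from h import *
np.set_printoptions(precision=4,suppress=True)
s=arm.observe(); print(s["clock"],s["position"],s["force"],s["width"])
for n in ["scene","top","wrist"]:
    p=arm.get_image(n);cv2.imwrite(f"pics/q_{n}.png",p["frame"])
    for q,z in [("mark",.008),("dish",.010),("lid",.012),("stand",.008),("probe_head",.161)]:
        for x in arm.trace(p,q)[:1]:
            ys,xs=np.nonzero(x["pixels"]); print(n,q,round(x["score"],2),np.round(x["at"],1),len(xs),(xs.min(),xs.max(),ys.min(),ys.max()),atz(p,((xs.min()+xs.max())/2,(ys.min()+ys.max())/2),z),atz(p,x["at"],z))
E
```

```text
16.15 [0.4394 0.0602 0.2587] [ 0.1861 -0.0425  0.3154] 0.9543939186570919
scene mark 0.55 [245.8 231.7] 236 (np.int64(239), np.int64(260), np.int64(224), np.int64(236)) [ 0.5156 -0.021   0.008 ] [ 0.5172 -0.0304  0.008 ]
scene dish 0.76 [250.9 232.1] 395 (np.int64(239), np.int64(261), np.int64(221), np.int64(241)) [ 0.5212 -0.0218  0.01  ] [ 0.5254 -0.0213  0.01  ]
scene lid 0.79 [270.9 201.7] 362 (np.int64(258), np.int64(281), np.int64(193), np.int64(210)) [0.4474 0.0581 0.012 ] [0.4496 0.0608 0.012 ]
scene stand 0.76 [341.6 186.5] 881 (np.int64(317), np.int64(363), np.int64(168), np.int64(203)) [0.4632 0.2465 0.008 ] [0.4686 0.2479 0.008 ]
scene probe_head 0.92 [343.1 135.1] 388 (np.int64(339), np.int64(352), np.int64(120), np.int64(170)) [0.5123 0.2165 0.161 ] [0.4734 0.2346 0.161 ]
top mark 0.7 [297.9 268.8] 337 (np.int64(289), np.int64(309), np.int64(258), np.int64(277)) [ 0.5163 -0.023   0.008 ] [ 0.5131 -0.0205  0.008 ]
top dish 0.89 [299.3 268.6] 453 (np.int64(287), np.int64(310), np.int64(256), np.int64(279)) [ 0.516  -0.0218  0.01  ] [ 0.5134 -0.0238  0.01  ]
top stand 0.74 [184.1 296.9] 594 (np.int64(170), np.int64(190), np.int64(268), np.int64(309)) [0.4599 0.2584 0.008 ] [0.4404 0.2474 0.008 ]
top probe_head 0.74 [173.3 279.6] 213 (np.int64(164), np.int64(185), np.int64(274), np.int64(287)) [0.4644 0.2396 0.161 ] [0.4662 0.2422 0.161 ]
wrist mark 0.64 [325.6 234.9] 768 (np.int64(310), np.int64(342), np.int64(216), np.int64(245)) [ 0.5173 -0.0228  0.008 ] [ 0.517  -0.0298  0.008 ]
wrist dish 0.64 [324.  230.3] 1112 (np.int64(308), np.int64(345), np.int64(212), np.int64(249)) [ 0.5177 -0.022   0.01  ] [ 0.5139 -0.0217  0.01  ]
wrist stand 0.76 [290.7  30.5] 4914 (np.int64(251), np.int64(335), np.int64(0), np.int64(71)) [0.464  0.2399 0.008 ] [0.4611 0.2456 0.008 ]
wrist probe_head 0.81 [297.9   8.9] 375 (np.int64(291), np.int64(317), np.int64(0), np.int64(25)) [0.4641 0.2201 0.161 ] [0.4592 0.2226 0.161 ]
```

View pics/q_wrist.png

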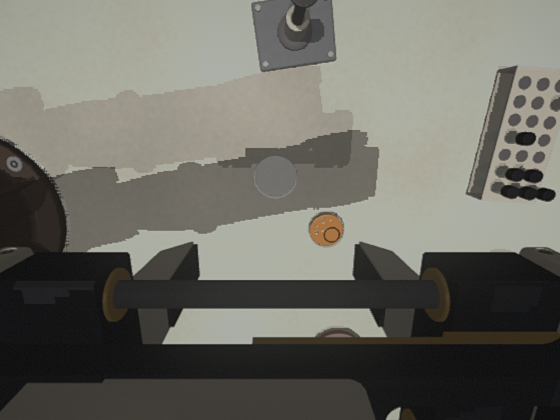

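View pics/q_scene.png

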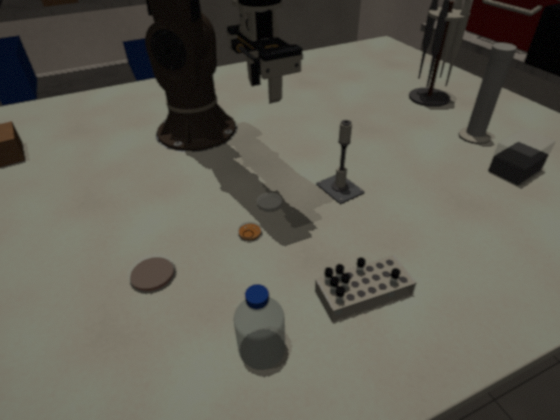

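```bash
python3 - <<'E'
from h import *
np.set_printoptions(precision=4,suppress=True)
P={n:arm.get_image(n) for n in ["wrist","top","scene"]}
tiles=[]
for n,c,ex in [("wrist",(327,231),22),("top",(299,268),18),("scene",(250,231),18)]:
    f=P[n]["frame"][c[1]-ex:c[1]+ex,c[0]-ex:c[0]+ex]
    im=cv2.resize(f,(400,400),interpolation=cv2.INTER_CUBIC); im=cv2.convertScaleAbs(im,alpha=1.6 if n=="wrist" else 2.2)
    for i in range(0,400,50): cv2.putText(im,str(round(c[0]-ex+i*2*ex/400,1)),(i,10),0,.3,(255,0,0)); cv2.putText(im,str(round(c[1]-ex+i*2*ex/400,1)),(0,i+4),0,.3,(255,0,0)); cv2.line(im,(i,12),(i,18),(255,0,0)); cv2.line(im,(22,i),(28,i),(255,0,0))
    tiles.append(im)
cv2.imwrite("pics/r.png",cv2.resize(np.hstack(tiles),(1200,400))[:, :800]); cv2.imwrite("pics/r2.png",tiles[2])
E
```

```text
(no output)
```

View pics/r.png

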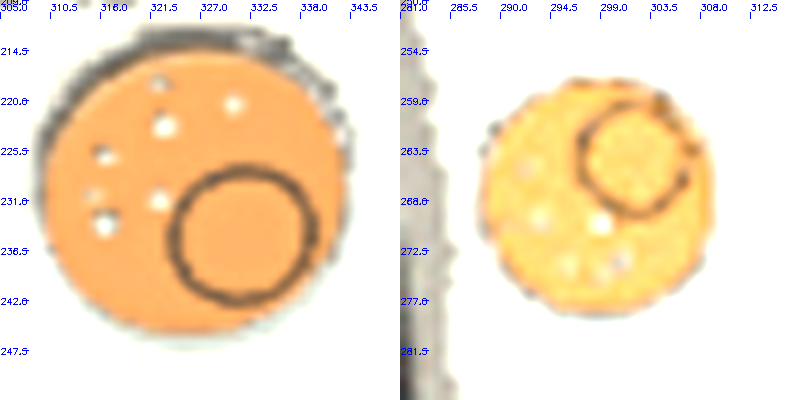

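View pics/r2.png

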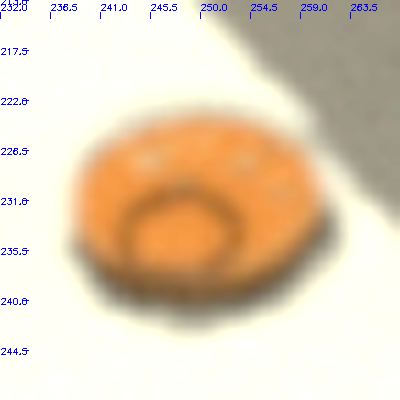

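```bash
python3 - <<'E'
from h import *
np.set_printoptions(precision=4,suppress=True)
w=arm.get_image("wrist");t=arm.get_image("top");s=arm.get_image("scene")
print("ring",atz(w,(331.5,234.5),.008),atz(t,(302,263.85),.008),atz(s,(247.7,233.7),.008))
print("agar",atz(w,(326.1,229.6),.008),atz(t,(298.3,267.2),.008))
big=lambda f,x0,x1,y0,y1,k:cv2.resize(f[y0:y1,x0:x1],None,fx=k,fy=k,interpolation=cv2.INTER_CUBIC)
cv2.imwrite("pics/s_t.png",cv2.convertScaleAbs(big(t["frame"],155,215,255,315,10),alpha=2))
cv2.imwrite("pics/s_s.png",cv2.convertScaleAbs(big(s["frame"],315,375,115,205,6),alpha=2))
E
```

```text
ring [ 0.526  -0.0292  0.008 ] [ 0.5252 -0.03    0.008 ] [ 0.525 -0.029  0.008]
agar [ 0.5175 -0.0213  0.008 ] [ 0.517  -0.0213  0.008 ]
```

View pics/s_t.png

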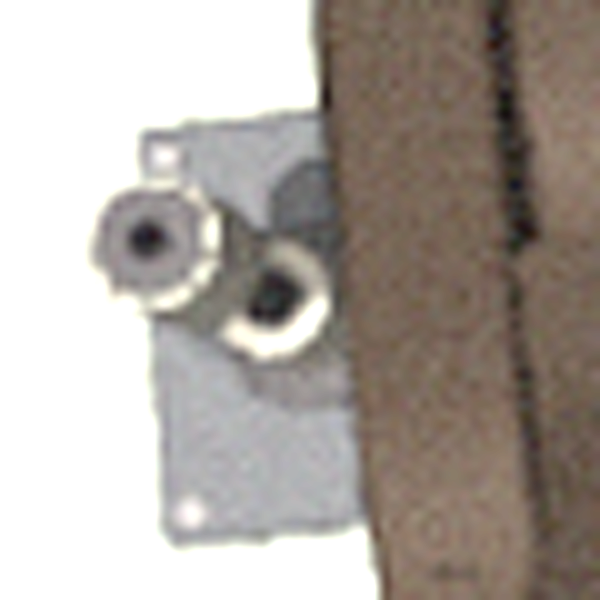

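View pics/s_s.png

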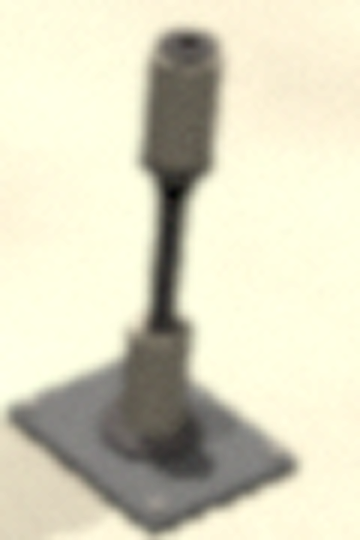

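```bash
python3 - <<'E'
from h import *
np.set_printoptions(precision=4,suppress=True)
t=arm.get_image("top");s=arm.get_image("scene")
a=(169.3,278.3);b=(345.7,121.8)
print(atz(t,a,.189),atz(s,b,.189),tri([ray(t,a),ray(s,b)]))
# sleeve mouth
print(atz(t,(155+27.2-.5,255+29.7-.5),.062),atz(s,(315+160/6-.5,115+326/6-.5),.062))
# head mid in scene
print(atz(s,(315+180/6-.5,115+115/6-.5),.161))
E
```

```text
[0.4661 0.2445 0.189 ] [0.4666 0.2429 0.189 ] [0.4659 0.244  0.1885]
[0.4655 0.2441 0.062 ] [0.4663 0.243  0.062 ]
[0.4693 0.2408 0.161 ]
```

servo_tool:
  plan:
    - [[0.5, 3, 0], [0, 0, 0]]
    - [[1, 7, 0], [0, 0, 0]]
    - [[1.5, 11, 0], [0, 0, 0]]
    - [[2, 14, 0], [0, 0, 0]]
    - [[2.5, 17, 0], [0, 0, 0]]
    - [[2.66, 18.4, 0], [0, 0, 0]]
    - [[2.66, 18.4, -1], [0, 0, 0]]
    - [[2.66, 18.4, -3], [0, 0, 0]]
    - [[2.66, 18.4, -4], [0, 0, 0]]
    - [[2.66, 18.4, -4], [0, 0, 0]]
    - [[2.66, 18.4, -4], [0, 0, 0]]

```text
clock: 18.55
position: [0.4664, 0.2433, 0.2188]
ee_rot: [1.214, 1.206, -1.208]
force: [0.0, 0.5, -0.4]
width: 0.95
```

```bash
python3 - <<'E'
from h import *
np.set_printoptions(precision=4,suppress=True)
s=arm.observe(); print(s["clock"],s["position"],s["force"],s["joints"]);print(R.from_rotvec(s["ee_rot"]).as_matrix())
p=arm.get_image("wrist"); cv2.imwrite("pics/t_w.png",p["frame"])
for z in (.189,.161,.014): print(z,proj(p,[.466,.244,z]))
print("tip centre",proj(p,s["position"]+[0,0,.023]))
E
```

```text
18.55 [0.4664 0.2433 0.2188] [ 0.0259  0.4996 -0.3591] [-0.9782  0.2652  0.5001  1.8222 -0.1412  1.0857 -0.4298]
[[ 0.004   1.     -0.0026]
 [ 0.0008 -0.0026 -1.    ]
 [-1.      0.004  -0.0008]]
0.189 [273.7999 227.1567]
0.161 [273.8305 215.8331]
0.014 [273.9225 181.7185]
tip centre [274.5049 259.034 ]
```

View pics/t_w.png

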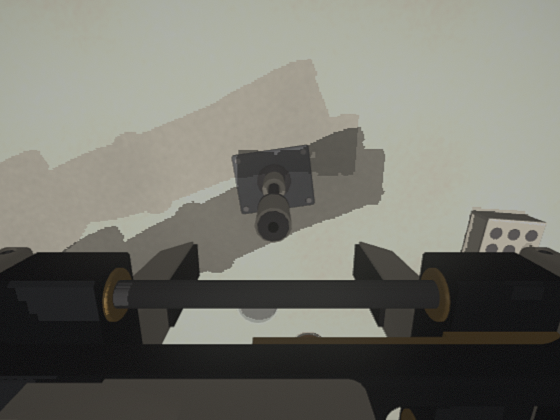

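servo_tool:
  plan:
    - [[-0.1, 0.05, -1], [0, 0, 0]]
    - [[-0.1, 0.05, -3], [0, 0, 0]]
    - [[-0.1, 0.05, -5], [0, 0, 0]]
    - [[-0.1, 0.05, -6.5], [0, 0, 0]]
    - [[-0.1, 0.05, -7], [0, 0, 0]]
    - [[-0.1, 0.05, -7], [0, 0, 0]]
    - [[-0.1, 0.05, -7], [0, 0, 0]]

```text
clock: 19.3
position: [0.4661, 0.2444, 0.1498]
ee_rot: [1.215, 1.205, -1.206]
force: [-0.4, 0.2, 0.1]
width: 0.95
```

```bash
python3 - <<'E'
from h import *
np.set_printoptions(precision=4,suppress=True)
s=arm.observe(); print(s["clock"],s["position"],s["force"])
p=arm.get_image("wrist"); cv2.imwrite("pics/u_w.png",p["frame"])
p=arm.get_image("scene"); cv2.imwrite("pics/u_s.png",cv2.resize(p["frame"][70:210,260:420],None,fx=4,fy=4))
E
```

```text
19.3 [0.4661 0.2444 0.1498] [-0.3602  0.2222  0.1351]
```

View pics/u_w.png

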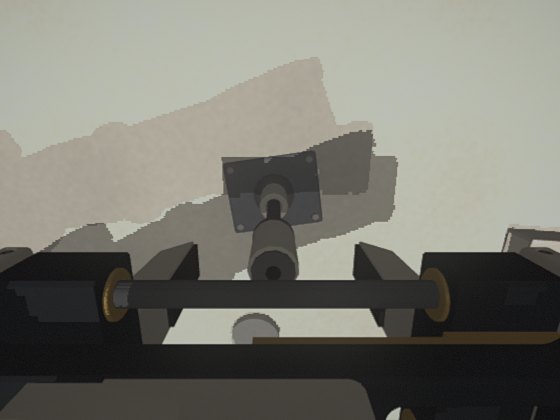

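View pics/u_s.png

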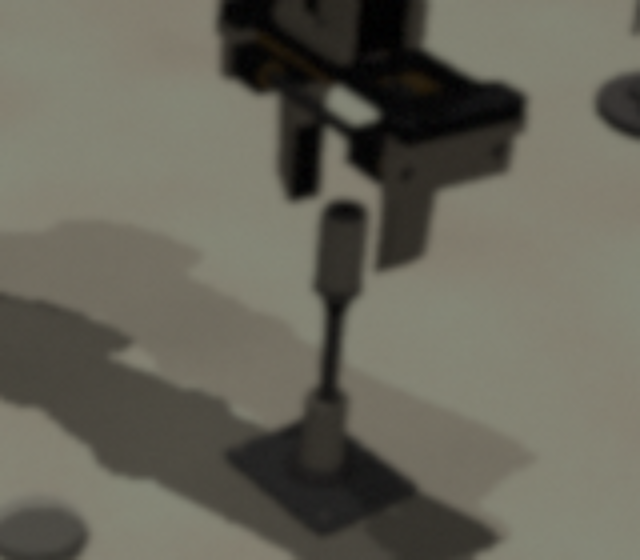

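servo_tool:
  plan:
    - [[-0.06, 0, -0.7], [0, 0, 0]]
    - [[-0.06, 0, -1.4], [0, 0, 0]]
    - [[-0.06, 0, -2], [0, 0, 0]]
    - [[-0.06, 0, -2], [0, 0, 0]]
    - [[-0.06, 0, -2], [0, 0, 0]]
  grip: 0.5

```text
clock: 19.9
position: [0.4655, 0.2444, 0.1297]
ee_rot: [1.215, 1.205, -1.206]
force: [0.2, 0.6, 0.1]
width: 0.564
```

```bash
python3 - <<'E'
from h import *
np.set_printoptions(precision=4,suppress=True)
s=arm.observe(); print(s["clock"],s["position"],s["force"],s["width"])
p=arm.get_image("wrist"); cv2.imwrite("pics/v_w.png",p["frame"])
p=arm.get_image("scene"); cv2.imwrite("pics/v_s.png",cv2.resize(p["frame"][70:210,260:420],None,fx=4,fy=4))
E
```

```text
19.9 [0.4655 0.2444 0.1297] [0.2346 0.6256 0.1254] 0.564369882695926
```

View pics/v_w.png

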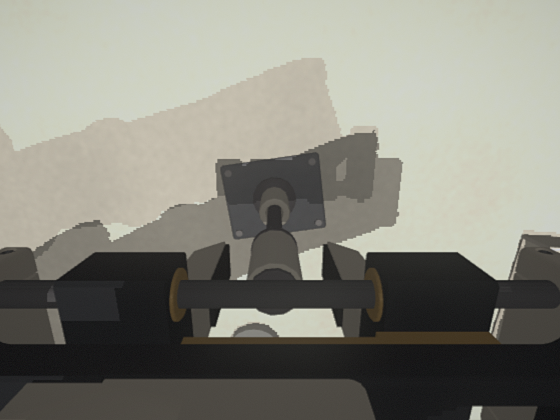

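View pics/v_s.png

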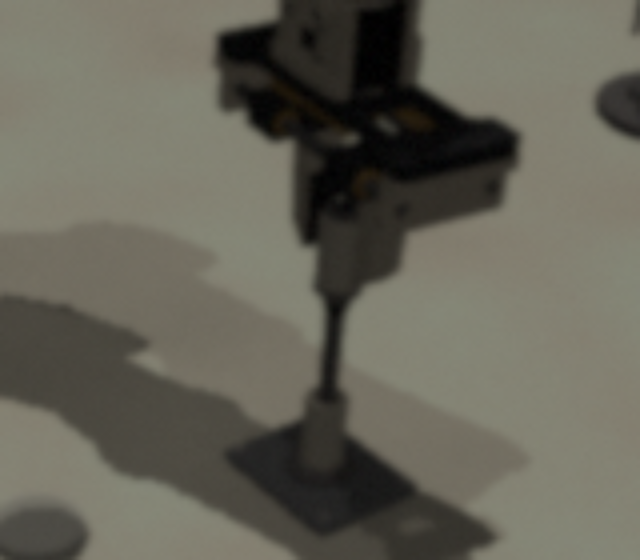

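servo_tool:
  plan:
    - [[-0.08, 0, 0], [0, 0, 0]]
    - [[-0.08, 0, 0], [0, 0, 0]]
    - [[-0.08, 0, 0], [0, 0, 0]]
    - [[-0.08, 0, 0], [0, 0, 0]]
    - [[-0.08, 0, 0], [0, 0, 0]]
    - [[-0.08, 0, 0], [0, 0, 0]]
    - [[-0.08, 0, 0], [0, 0, 0]]
  grip: 0.1
  squeeze: 20

```text
clock: 20.7
position: [0.4651, 0.2446, 0.1302]
ee_rot: [1.216, 1.205, -1.205]
force: [-0.7, -0.1, 3.3]
width: 0.299
```

```bash
python3 - <<'E'
from h import *
np.set_printoptions(precision=4,suppress=True)
s=arm.observe(); print(s["clock"],s["position"],s["force"],s["ft_torque"],s["width"]*92)
p=arm.get_image("wrist"); cv2.imwrite("pics/w_w.png",p["frame"])
p=arm.get_image("scene"); cv2.imwrite("pics/w_s.png",cv2.resize(p["frame"][70:210,260:420],None,fx=4,fy=4))
E
```

```text
20.7 [0.4651 0.2446 0.1302] [-0.7423 -0.0695  3.2666] [-0.0887  0.2683  0.0007] 27.50048761029294
```

View pics/w_w.png

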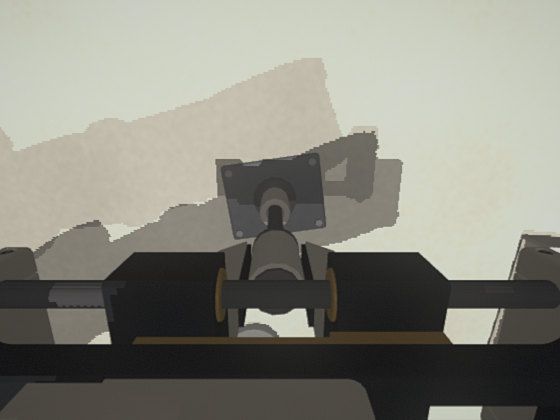

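servo_tool:
  plan:
    - [[0, 0, 0.3], [0, 0, 0]]
    - [[0, 0, 1], [0, 0, 0]]
    - [[0, 0, 2], [0, 0, 0]]
    - [[0, 0, 3], [0, 0, 0]]
    - [[0, 0, 4], [0, 0, 0]]
    - [[0, 0, 5], [0, 0, 0]]
    - [[0, 0, 6], [0, 0, 0]]
    - [[0, 0, 7], [0, 0, 0]]
    - [[0, 0, 8], [0, 0, 0]]
    - [[0, 0, 9], [0, 0, 0]]
    - [[0, 0, 9], [0, 0, 0]]
    - [[0, 0, 9], [0, 0, 0]]

```text
clock: 22.0
position: [0.4651, 0.2447, 0.2202]
ee_rot: [1.216, 1.206, -1.205]
force: [0.2, -0.3, -0.5]
width: 0.304
```

```bash
python3 - <<'E'
from h import *
np.set_printoptions(precision=4,suppress=True)
for i in range(2):
    s=arm.observe(); print(s["clock"],s["position"],s["force"],s["ft_torque"],s["width"]*92)
    p=arm.get_image("wrist" if i==0 else "scene"); cv2.imwrite("pics/x_%d.png"%i,p["frame"] if i==0 else cv2.resize(p["frame"][50:210,240:420],None,fx=4,fy=4-0.4))
print(R.from_rotvec(s["ee_rot"]).as_matrix()[:,0])
E
```

```text
22.0 [0.4651 0.2447 0.2202] [ 0.2406 -0.3143 -0.4997] [-0.0934  0.1063  0.0176] 27.9814581016599
22.05 [0.4648 0.2445 0.2199] [-0.0776 -0.1214 -0.8227] [-0.1653  0.0928 -0.0114] 27.473596974460825
[ 0.0058  0.0022 -1.    ]
```

View pics/x_0.png

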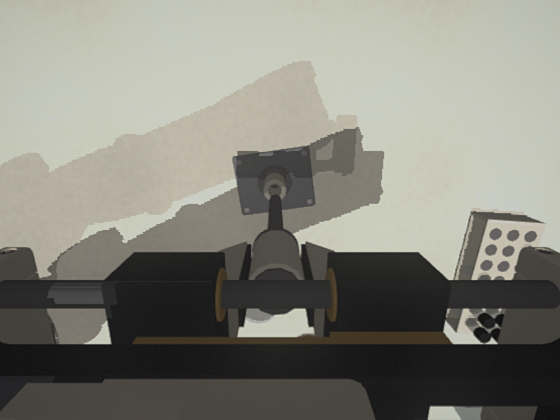

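View pics/x_1.png

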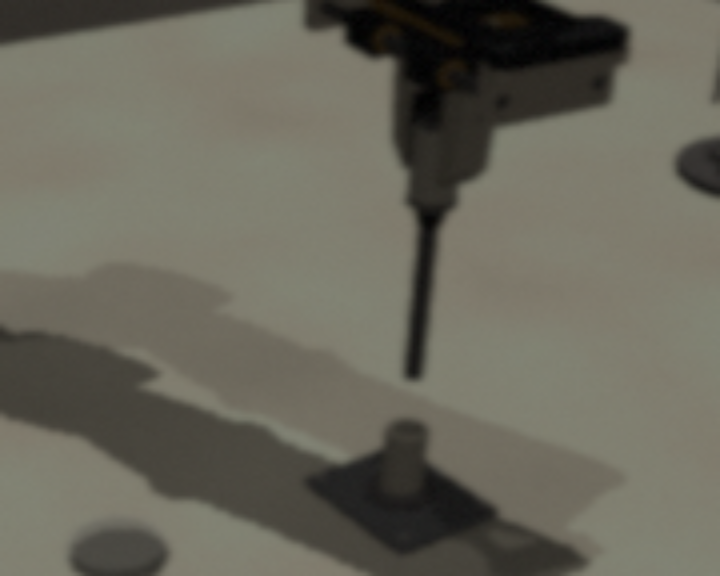

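servo_tool:
  plan:
    - [[0.5, -2, 0], [0, 0, 0]]
    - [[1, -5, 0], [0, 0, 0]]
    - [[1.8, -8.5, 0], [0, 0, 0]]
    - [[2.6, -12, 0], [0, 0, 0]]
    - [[3.4, -15.5, 0], [0, 0, 0]]
    - [[4.2, -19, 0], [0, 0, 0]]
    - [[5, -22.5, 0], [0, 0, 0]]
    - [[5.6, -25, -0.5], [0, 0, 0]]
    - [[6.05, -26.6, -1.5], [0, 0, 0]]
    - [[6.05, -27.4, -3], [0, 0, 0]]
    - [[6.05, -27.4, -4.5], [0, 0, 0]]
    - [[6.05, -27.4, -5], [0, 0, 0]]

```text
clock: 23.3
position: [0.524, -0.0298, 0.168]
ee_rot: [1.214, 1.207, -1.209]
force: [0.5, -0.7, -0.5]
width: 0.298
```

servo_tool:
  plan:
    - [[0, 0, 0], [0, 0, 0]]
    - [[0, 0, 0], [0, 0, 0]]

```text
clock: 23.5
position: [0.524, -0.0296, 0.168]
ee_rot: [1.213, 1.207, -1.209]
force: [0.5, 0.7, -0.2]
width: 0.302
```

```bash
python3 - <<'E'
from h import *
np.set_printoptions(precision=4,suppress=True)
s=arm.observe(); print(s["clock"],s["position"],s["force"],s["ft_torque"],s["width"]*92)
print(R.from_rotvec(s["ee_rot"]).as_matrix()[:,0])
w=arm.get_image("wrist"); cv2.imwrite("pics/y_w.png",w["frame"])
p=arm.get_image("scene"); x0,y0=200,120
im=cv2.convertScaleAbs(cv2.resize(p["frame"][y0:y0+130,x0:x0+100],None,fx=4.6,fy=4.6,interpolation=cv2.INTER_CUBIC),alpha=1.8)
cv2.imwrite("pics/y_s.png",im)
tip=s["position"]-[0,0,.1162]
print("pred tip",tip,proj(p,tip),proj(w,tip),"crop",(proj(p,tip)-[x0,y0]+.5)*4.6)
for nm,pp in (("s",p),("w",w)):
  for q in ("probe_tip","mark"):
    for x in arm.search_frame(pp,q)[:2]: print(nm,q,x)
t=arm.get_image("top"); cv2.imwrite("pics/y_t.png",cv2.convertScaleAbs(cv2.resize(t["frame"][180:330,200:400],None,fx=4,fy=4),alpha=1.8))
E
```

```text
23.5 [ 0.524  -0.0296  0.168 ] [ 0.5162  0.6737 -0.2188] [-0.114   0.0427 -0.0128] 27.77952608090171
[ 0.0021  0.0014 -1.    ]
pred tip [ 0.524  -0.0296  0.0518] [245.7607 218.7061] [274.5341 199.2761] crop [212.7994 456.3481]
s probe_tip {'at': [244.9, 182.8], 'score': 0.88}
s mark {'at': [250.4, 232.1], 'score': 0.59}
w probe_tip {'at': [274.8, 254.0], 'score': 0.76}
w mark {'at': [269.6, 185.1], 'score': 0.77}
```

View pics/y_w.png

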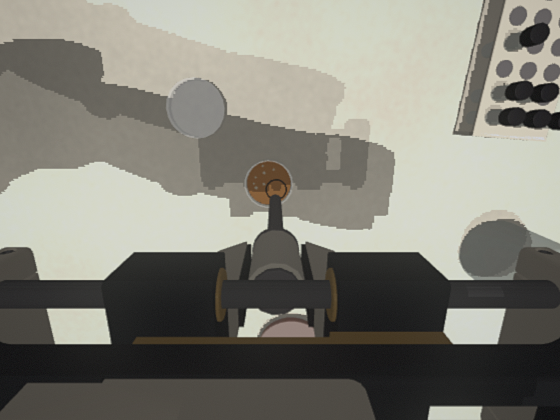

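View pics/y_s.png

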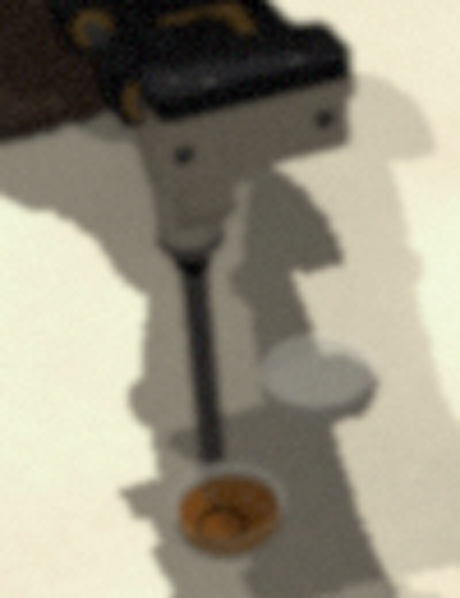

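View pics/y_t.png

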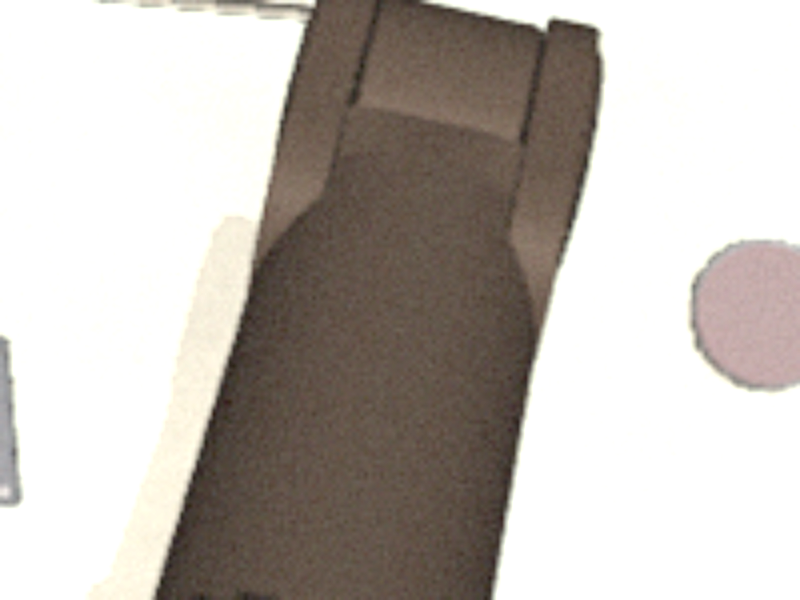

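```bash
cat > v.py <<'E'
from h import *
import sys
np.set_printoptions(precision=4,suppress=True)
s=arm.observe(); print(s["clock"],s["position"],s["force"],s["ft_torque"],s["width"]*92)
off=np.array([float(a) for a in sys.argv[2:4]]+[-.1162]) if len(sys.argv)>3 else np.array([0,0,-.1162])
w=arm.get_image("wrist"); p=arm.get_image("scene")
tiles=[]
for pp,ex,al in ((w,30,1.6),(p,30,1.8)):
    tip=s["position"]+off
    c=proj(pp,tip-[0,0,.01]).astype(int); k=400/(2*ex)
    im=cv2.convertScaleAbs(cv2.resize(pp["frame"][c[1]-ex:c[1]+ex,c[0]-ex:c[0]+ex],(400,400),interpolation=cv2.INTER_CUBIC),alpha=al)
    to=lambda X:tuple(int(v) for v in (proj(pp,X)-c+ex+.5)*k)
    for h in (0,.02,.04,.06,.08,.1,.12):
        for sg in (-1,1):
            # silhouette edges: perpendicular to view, horizontally
            d=tip-np.array(pp["position"]);n=np.array([-d[1],d[0],0]);n/=np.linalg.norm(n)
            cv2.circle(im,to(tip+[0,0,h]+sg*.006*n),2,(255,0,0),-1)
    a=np.linspace(0,2*np.pi,40)
    for t in a: cv2.circle(im,to(tip+[.006*np.cos(t),.006*np.sin(t),0]),1,(0,255,0),-1)
    for t in a: cv2.circle(im,to(np.array([.5255+.0115*np.cos(t),-.0294+.0115*np.sin(t),.008])),1,(255,255,0),-1)
    tiles.append(im)
cv2.imwrite("pics/%s.png"%sys.argv[1],np.hstack(tiles))
E
python3 v.py z1
```

```text
23.85 [ 0.5242 -0.0297  0.1683] [-0.5835 -0.5286 -1.2199] [-0.0808  0.0583  0.0474] 27.78552502937238
```

View pics/z1.png

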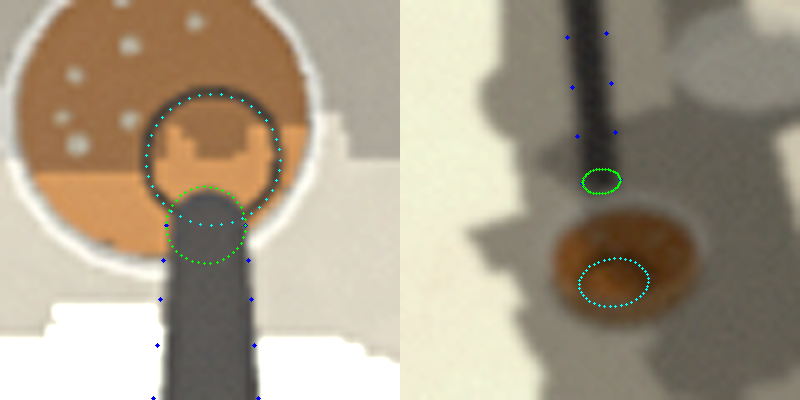

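servo_tool:
  plan:
    - [[0.13, 0.03, -0.5], [0, 0, 0]]
    - [[0.13, 0.03, -1.2], [0, 0, 0]]
    - [[0.13, 0.03, -2], [0, 0, 0]]
    - [[0.13, 0.03, -2.7], [0, 0, 0]]
    - [[0.13, 0.03, -3.3], [0, 0, 0]]
    - [[0.13, 0.03, -3.6], [0, 0, 0]]
    - [[0.13, 0.03, -3.6], [0, 0, 0]]
    - [[0.13, 0.03, -3.6], [0, 0, 0]]

```text
clock: 24.75
position: [0.5255, -0.0295, 0.1322]
ee_rot: [1.214, 1.207, -1.208]
force: [0.2, 0.2, -0.3]
width: 0.3
```

```bash
cat > f.py <<'E'
from h import *
np.set_printoptions(precision=4,suppress=True)
F=[];Z=[]
for i in range(12):
    s=arm.observe(); F.append(s["force"]);Z.append(s["position"]); arm.get_image("wrist")
print(s["clock"],"pos",np.mean(Z,0),Z[-1],"F",np.mean(F,0),"sd",np.std(F,0),"tau",s["ft_torque"],s["width"]*92,R.from_rotvec(s["ee_rot"]).as_matrix()[:,0])
E
python3 f.py; python3 v.py z2
```

```text
25.3 pos [ 0.5256 -0.0295  0.1323] [ 0.5255 -0.0294  0.1322] F [-0.1084  0.1257 -0.5228] sd [0.5216 0.3218 0.4598] tau [-0.0725  0.0376  0.0293] 27.400886876657015 [ 0.0029  0.0017 -1.    ]
25.35 [ 0.5254 -0.0295  0.1322] [ 0.4612  0.1952 -0.4647] [-0.0692  0.0998 -0.0111] 27.530520513603346
```

View pics/z2.png

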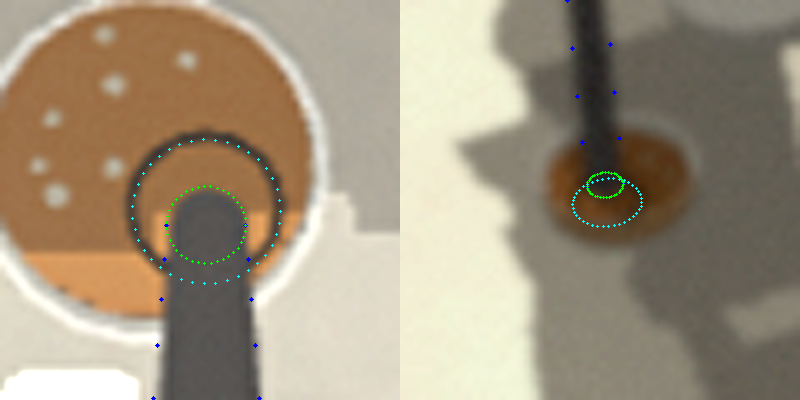

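servo_tool:
  plan:
    - [[0, 0, -0.2], [0, 0, 0]]
    - [[0, 0, -0.4], [0, 0, 0]]
    - [[0, 0, -0.55], [0, 0, 0]]
    - [[0, 0, -0.65], [0, 0, 0]]
    - [[0, 0, -0.65], [0, 0, 0]]
    - [[0, 0, -0.65], [0, 0, 0]]

```text
clock: 26.05
position: [0.5254, -0.0295, 0.1256]
ee_rot: [1.214, 1.207, -1.209]
force: [0.8, 0.6, -0.4]
width: 0.3
```

```bash
python3 f.py
```

```text
26.6 pos [ 0.5255 -0.0295  0.1257] [ 0.5254 -0.0295  0.1257] F [ 0.0659  0.2961 -0.632 ] sd [0.5811 0.5138 0.5952] tau [-0.0695  0.0986 -0.0158] 27.63769498730211 [ 0.0028  0.0017 -1.    ]
```

Not in contact yet (Fz baseline ≈ −0.57). Step on.

servo_tool:
  plan:
    - [[0, 0, -0.1], [0, 0, 0]]
    - [[0, 0, -0.2], [0, 0, 0]]
    - [[0, 0, -0.2], [0, 0, 0]]
    - [[0, 0, -0.2], [0, 0, 0]]

```text
clock: 27.05
position: [0.5254, -0.0295, 0.1236]
ee_rot: [1.214, 1.207, -1.209]
force: [0.1, -0.3, -0.4]
width: 0.301
```

```bash
python3 f.py; python3 v.py z3
```

```text
27.6 pos [ 0.5255 -0.0295  0.1237] [ 0.5255 -0.0295  0.1237] F [-0.079   0.0916 -0.4146] sd [0.377  0.553  0.4952] tau [-0.0645  0.0583 -0.0143] 27.664012376261205 [ 0.0029  0.0016 -1.    ]
27.65 [ 0.5255 -0.0295  0.1237] [ 0.0541 -0.0932 -0.889 ] [-0.0728 -0.0613  0.0187] 27.620528044747356
```

View pics/z3.png

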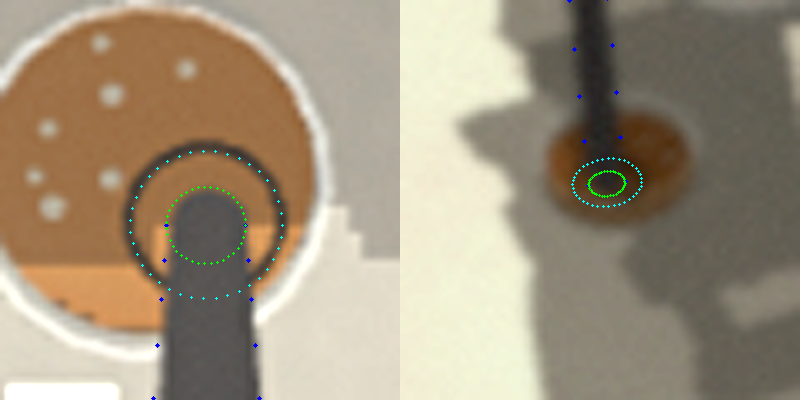

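servo_tool:
  plan:
    - [[0, 0, -0.05], [0, 0, 0]]
    - [[0, 0, -0.1], [0, 0, 0]]
    - [[0, 0, -0.1], [0, 0, 0]]
    - [[0, 0, -0.1], [0, 0, 0]]

```text
clock: 28.15
position: [0.5255, -0.0295, 0.1227]
ee_rot: [1.214, 1.207, -1.208]
force: [0.1, 0.4, 1.2]
width: 0.298
```

```bash
python3 f.py
```

```text
28.7 pos [ 0.5255 -0.0295  0.1227] [ 0.5255 -0.0295  0.1227] F [-0.1897  0.1403  1.1995] sd [0.4227 0.6821 0.5681] tau [-0.0868  0.0035  0.0249] 27.488137211972187 [ 0.003   0.0016 -1.    ]
```

servo_tool:
  plan:
    - [[0, 0, -0.02], [0, 0, 0]]
    - [[0, 0, -0.02], [0, 0, 0]]
    - [[0, 0, -0.02], [0, 0, 0]]

```text
clock: 29.05
position: [0.5255, -0.0295, 0.1225]
ee_rot: [1.214, 1.207, -1.208]
force: [-0.2, -0.9, 0.7]
width: 0.297
```

```bash
python3 f.py;python3 f.py; python3 v.py z4; python3 - <<'E'
from h import *
np.set_printoptions(precision=4,suppress=True)
p=arm.get_image("scene"); cv2.imwrite("pics/z4_s.png",p["frame"])
E
```

```text
29.6 pos [ 0.5255 -0.0295  0.1225] [ 0.5255 -0.0295  0.1225] F [-0.0538 -0.0994  1.1059] sd [0.5023 0.4699 0.3404] tau [-0.0751  0.0533 -0.0302] 27.62746820766159 [ 0.0029  0.0016 -1.    ]
30.2 pos [ 0.5255 -0.0295  0.1225] [ 0.5255 -0.0295  0.1225] F [-0.0426 -0.0315  1.1079] sd [0.5684 0.4502 0.4862] tau [-0.1039  0.0791  0.0248] 27.766473629819878 [ 0.003   0.0016 -1.    ]
30.25 [ 0.5255 -0.0295  0.1225] [0.238  0.5621 1.6969] [-0.1007  0.0061 -0.0255] 27.516364529059818
```

View pics/z4.png

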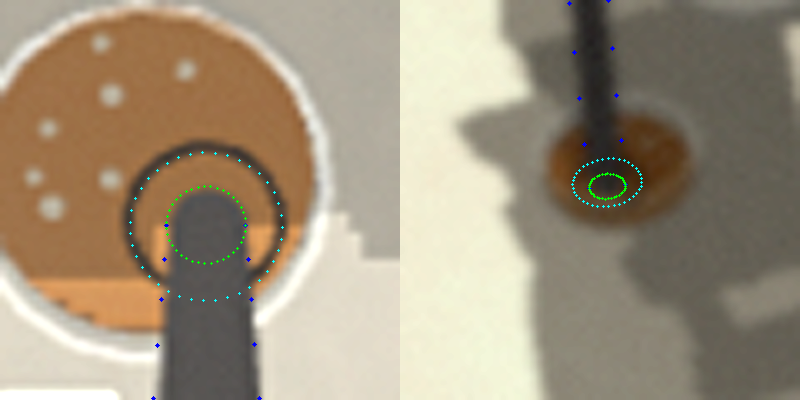

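View pics/z4_s.png

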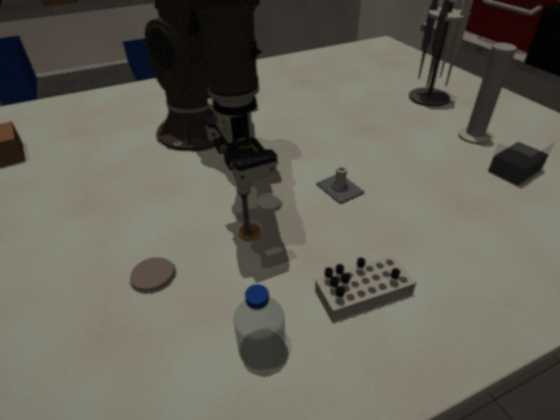

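servo_tool:
  plan:
    - [[0, 0, -0.03], [0, 0, 0]]
    - [[0, 0, -0.03], [0, 0, 0]]
    - [[0, 0, -0.03], [0, 0, 0]]

```text
clock: 30.7
position: [0.5255, -0.0295, 0.1222]
ee_rot: [1.214, 1.207, -1.208]
force: [-0.5, -0.6, 0.7]
width: 0.301
```

```bash
python3 f.py;python3 f.py
```

```text
31.25 pos [ 0.5255 -0.0295  0.1222] [ 0.5255 -0.0295  0.1222] F [-0.0272  0.2363  1.3635] sd [0.5741 0.5312 0.6035] tau [-0.0429  0.0886 -0.0165] 27.391265150131243 [ 0.0029  0.0016 -1.    ]
31.85 pos [ 0.5255 -0.0295  0.1222] [ 0.5255 -0.0295  0.1222] F [-0.2642  0.0826  1.7437] sd [0.3419 0.2832 0.5711] tau [-0.006   0.0581  0.0174] 27.35016047812635 [ 0.003   0.0016 -1.    ]
```

```bash
python3 - <<'E'
from h import *
print(arm.sign_off()); s=arm.observe(); print(s["clock"],s["position"],s["force"])
E
```

```text
the job is handed in; nothing more can be done
None
the job is handed in; nothing more can be done
```

I lifted the lid off and laid it flat at about (0.44, 0.06), roughly 11 cm from the dish. I then drew the probe straight up out of its stand and lowered it upright onto the agar inside the ring. I handed the job in at about 32 s, still holding the probe in contact.

**Last checks**
- **Force:** averaged over 24 readings, the push was about 2.1 N above the no-contact baseline of −0.57 N. Single readings vary by about 0.5 N. By geometry the tip is about 2 mm into the gel, which would mean nearer 2.4 N.
- **Position:** the wrist and scene pictures showed the tip inside the ring, about 1 mm from its centre. The probe was upright to within about 1 mm over 100 mm.
- **Surroundings:** the dish stayed in place to about 1 mm. In the scene picture the large dish, rack and bottle were where they began; I did not re-measure them.

**What disagreed**
- **Finger length:** the finger tips sit about 23 mm above the reported tool point. My first closing on the lid therefore closed above it without touching. I measured the offset in the pictures and took the lid 22 mm lower.
- **Lid placing:** the lid touched down with one reading of about 3 N just before I let go.

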